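Ready the wood-finishing bench

TASK

Get the finishing bench ready for work: first set the extraction unit's damper rod to its middle click (half open) and let go of it, and then throw the fan lever over to on. With the air moving, stand the fallen tin of finish upright in the shallow tray, setting it down softly, then lay the brush flat in the tray beside it. Leave the glue bottle, the jar and the sanding block where they are.

Things in the scene. Friction and masses are not known exactly. Their poses are not given: they have to be found in the camera images.
- unit: Green sheet-metal extraction unit fixed on the bench, to the robot's left: a box 260 x 180 x 100 mm (its x, y, z). Origin at the centre of its underside, z up. Its front, with louvres and the damper rod, is its -y side (at y = -90 mm).
- damper (a joint): How far the damper rod is pulled out of the unit's front, along the unit's -y, in m: 0 pushed fully in (shut), 0.018 the middle click (half open), 0.036 fully out (open). It starts fully in. A detent draws the rod into the nearest of these three clicks: about 7 N, more if pulled fast, moves it from click to click; let go within 7 mm of a click, it settles there.
- damper_knob (a point): Centre of the black round knob on the end of the damper rod; moves with the rod. The knob, 24 mm in diameter and 26 mm long along the rod, is 60 mm above the bench, its centre 45 mm out from the unit's front when the rod is in; 19 mm of thin rod (10 mm diameter) shows between knob and front then, more when pulled. It is 50 mm from the unit's middle towards its -x. Can be pinched across from above.
- fan (a joint): Angle of the fan lever, in rad: 0 off (leaning to the unit's front, -y), 1.0 fully on (leaning to the unit's back, +y); on counts from 0.8. It stays where it is left and 1 to 2 N at the tip move it.
- fan_tip (a point): Centre of the red ball, 26 mm in diameter, at the tip of the fan lever on top of the unit. The lever is a steel bar of 10 mm diameter, 80 mm from its hinge to the ball's centre; the hinge axis lies along the unit's x, 122 mm above the bench, at unit x = +50 mm, y = -30 mm. The hinge block is 50 mm (unit x) x 70 mm (unit y) and its top is 125 mm above the bench. The ball's centre is 192 mm up in both end positions and 38 mm before or behind the hinge.
- tin: Closed square steel tin of wood finish with a blue and orange band and a round black screw cap, lying on its side on the bench; 0.25 to 0.5 kg. Origin at the centre of its base, z axis from the base to the cap. Body 60 x 60 mm square and 88 mm tall, sloped shoulder to 98 mm, cap 32 mm in diameter from 98 to 135 mm (the top). Lying, its axis is 30 mm above the bench. Its cap points roughly to the robot's right.
- tin_cap (a point): Point on the tin's axis in the cap, 118 mm from the base.
- brush: Flat paint brush 200 mm long, round wooden handle of 19 mm diameter, steel ferrule and grey bristles up to 42 mm wide and 20 mm thick, lying flat; about 80 g. Origin at mid length on its underside, z up, x axis from the handle to the bristles; the handle is the half at x below 0. Its balance point is about 20 mm from the origin towards the handle.
- brush_tip (a point): Bristle end of the brush, x = +100 mm, 10 mm above its underside.
- brush_end (a point): Handle end of the brush, x = -100 mm, 10 mm above its underside.
- tray: Shallow grey tray fixed on the bench, to the robot's right, 280 (its x) x 200 (its y) mm outside, walls 5 mm thick, rim 14 mm above the bench, floor 5 mm thick. Origin at the centre of its underside, z up.
- glue: Yellow glue bottle with an orange cap, 56 mm in diameter, 130 mm tall, standing. Origin at the centre of its base. Must not be disturbed.
- jar: Amber jar, 54 mm in diameter, 65 mm tall, standing. Origin at the centre of its base. Must not be disturbed.
- sander: Cork sanding block with a wooden grip, 110 x 65 x 50 mm. Origin at the centre of its underside. Must not be disturbed.
Mind the look-alikes: they are no part of the job. Several things look just like the tin: the one meant starts nearest to the robot's base.

How it is judged:
On the way, in this order (a step that is already met when the one before it is completed fails the run):
1. the damper rod rests at its middle click, let go (value of joint damper between 0.014 and 0.022 m and contact force between the fingers and damper below 0.05 N), for 0.3 s.
2. the fan lever is on, the damper still at the middle (value of joint damper between 0.014 and 0.022 m and value of joint fan above 0.8 rad), for 0.2 s.
3. the tin stands upright in the tray, let go (angle between tin's own z axis and vertical below 0.12 rad and height (world z) of tin between 0.001 and 0.012 m and x of tin in the frame of tray between -0.108 and 0.108 m and y of tin in the frame of tray between -0.068 and 0.068 m and linear speed of tin below 0.02 m/s and contact force between the fingers and tin below 0.05 N), for 0.3 s.
4. the brush lies flat in the tray, let go (x of brush_tip in the frame of tray between -0.138 and 0.138 m and y of brush_tip in the frame of tray between -0.098 and 0.098 m and height (world z) of each of brush_tip, brush_end below 0.03 m and x of brush_end in the frame of tray between -0.138 and 0.138 m and y of brush_end in the frame of tray between -0.098 and 0.098 m and linear speed of brush below 0.02 m/s and contact force between the fingers and brush below 0.05 N), for 0.3 s.
At the end, for the whole second after the job is handed in: The damper rod is at its middle click (18 mm out, within 4 mm), the fan lever is on (0.8 rad or more), the tin stands upright (within 0.12 rad) on the tray's floor, and the brush lies with both its ends inside the tray and less than 30 mm above the bench; tin and brush are at rest and let go (all of step 2 and all of step 3 and all of step 4); the robot touches nothing.
It fails at once if the glue bottle is moved by more than 30 mm or tipped (distance of glue from where it was at the start of the episode above 0.03 m or angle between glue's own z axis and vertical above 0.4 rad).
It fails at once if the jar is moved by more than 30 mm or tipped (distance of jar from where it was at the start of the episode above 0.03 m or angle between jar's own z axis and vertical above 0.4 rad).
It fails at once if the sanding block is moved by more than 30 mm or tipped (distance of sander from where it was at the start of the episode above 0.03 m or angle between sander's own z axis and vertical above 0.4 rad).
It fails at once if the tin is dropped or slammed into the tray (over 60 N) (contact force between tin and tray above 60 N).
It also fails if it takes over 70 s, if anything falls off the work surface, if the arm or the gripper's body presses on something with over 40 N, if the wrist force passes 120 N, or if a joint passes its speed limit or range.

ROBOT

A 6-joint arm with a two-finger parallel gripper is mounted at the origin on the work surface. World frame = base frame: x ahead of the robot, y to its left, z up, the work surface at z = 0. Lengths are in m, angles in rad, forces in N, time in s.
With the tool pointing down it reaches from about 0.375 to 0.9 m from the base axis. Payload 3.1 kg.
Tool frame: the origin (TCP) lies on the centre line of the jaws, within the pads' length; the fingertips stand robot.finger_overhang ahead of it and the grasp point (between the pads) lies 2 mm behind it (robot.finger_overhang is the distance from the TCP to the fingertips, in m); z points along the fingers, y is the direction in which the jaws open and shut (so a half turn about z gives the same grasp; the last joint's range is limited). The gripper opens to 87 mm and grips with 3 to 60 N. Pads are 19 mm wide; open, the fingers measure 117 mm over their backs; the gripper's body (75 mm by 190 mm) begins 51 mm behind the grasp point.
Start: joints at [-1.381, 0.527, 1.433, -0, 1.181, -0.178], TCP at [0.225, -0.583, 0.24] pointing down, gripper open.
Joint ranges: [-3.08, 3.08], [-0.75, 2.2], [0.22, 2.44], [-1.43, 4.57], [0, 2.65], [-2.85, 2.85]. Speed limits (rad/s): [2.79, 2.79, 3.14, 3.14, 3.14, 3.14].

INTERFACE

Orientations are given as a unit quaternion [x, y, z, w].
In Python, from rig import robot gives the robot as it stands. The module is installed in compiled form; this text tells all that it offers.
- The arm moves only by the tool step_arm, never from a script. Its arguments are lists of equal length, an entry for each row: "slide": the shift along the tool's x, y, z in mm, a list of three; "twist": the turn about the tool's z in degrees. A call has 1 to 20 rows; each row shifts and turns the commanded pose from where the row before left it, along the tool's axes as they then stand; what a row does not reach is not made up. A row lasts 1/12 s, in which the tool goes at most 41.7 mm and 7.16 degrees, less where a joint would pass 70% of its speed; a pose out of reach is approached as far as the arm can. A call is refused whole if a number of a shift passes 41.7 or a number of a turn 7.16, either way. A call with a gripper value outside its range is refused whole. "jaw" is the finger opening in mm, from 0 to 87, set as the call begins (left out, the last holds). The fingers move at their own pace and stop on an object; "force" is the grip in N (left out, the last holds). Time passes only in rows, so rows that do not move let the fingers close. It gives the time, the measured TCP pose, the force and the opening at its end, in the units of the state.
- robot.get_obs(): the state, without advancing time (a new reading comes with each control period).
- robot.camera(name): name is "scene" or "side" or "wrist"; returns a dict with "color" (480x640x3 uint8, blue, green, red), "depth" (480x640 float32, m along the optical axis (not along the pixel's ray), 0 where there is no reading), "camera_matrix" (3x3 intrinsics, pixels), "origin" and "orientation" of the camera in the world. Camera axes: x right, y down, z forward; pixel columns grow to the right and rows downward; lengths in m; the calibration is good to about 2 mm. The wrist camera is an equidistant fisheye: a pixel r from the principal point sees the ray r / f radians off the axis. A picture is of the moment at which its call begins.
- robot.hand_in(): hands the job in, once; it reports no verdict.
The state is a dict: "time": time; "q": joint angles; "joint_velocities": joint speeds; "joint_torque": joint torques, N m; "position": TCP position; "tool_rot": TCP orientation; "ft_force": force on the tool from outside, world axes, zero at the start; "moment": the same for the moment, N m; "grip_width": finger opening in m.
Only numpy, scipy, OpenCV 4.12 (cv2) and the standard library are available. Lean on these libraries where they do the work, as an engineer would, in place of code of your own. Each camera call takes 0.05 s, during which the arm holds its last target.

## Working session

There is one attempt and no reset: what is moved stays moved. The work goes in short steps, Python scripts to look and compute and a tool call to move; the robot and the scene stay as the last step left them, time stands still between calls to the robot, and variables do not carry over. Pictures are saved under pics/ and viewed, and the job is handed in when it is done.

Besides the shell and the picture viewer there is one more tool, called after "Call:" by a JSON object that holds its "fn" and its "kwargs". step_arm: Moves the arm, as the interface text tells. Its arguments: {"type":"object","properties":{"slide":{"type":"array","items":{"type":"array","items":{"type":"number"}}},"twist":{"type":"array","items":{"type":"number"}},"jaw":{"type":"number"},"force":{"type":"number"}},"required":["slide","twist"]}

```bash
mkdir -p pics; ls
cat > h.py <<'E'
import numpy as np, cv2
from scipy.spatial.transform import Rotation as R
from rig import robot
def cam(n,save=None):
    c=robot.camera(n)
    if save: cv2.imwrite('pics/'+save+'.png',c['color'])
    return c
def ray(c,u,v):
    K=np.array(c['camera_matrix']); x=(u-K[0,2])/K[0,0]; y=(v-K[1,2])/K[1,1]
    return np.array(c['origin']), R.from_quat(c['orientation']).apply([x,y,1.0])
def onz(c,u,v,z):
    o,d=ray(c,u,v); return o+d*(z-o[2])/d[2]
def pt(c,u,v):
    o,d=ray(c,u,v); return o+d*float(c['depth'][int(v),int(u)])
E
python3 - <<'E'
from h import *
import pickle
for n in ['scene','side','wrist']:
    c=cam(n,n+'0'); pickle.dump(c,open(n+'0.pkl','wb')); print(n,c['camera_matrix'],c['origin'],c['orientation'])
print(robot.get_obs(), robot.finger_overhang)
E
```

```text
pics
scene [[439.71882135   0.         318.46205682]
 [  0.         439.71882135 242.83649135]
 [  0.           0.           1.        ]] [1.21137395 0.04118573 0.8951165 ] [ 0.69485202  0.64300899 -0.21664373 -0.23829729]
side [[492.8759526    0.         317.77754991]
 [  0.         492.8759526  246.64395062]
 [  0.           0.           1.        ]] [-0.16071146  0.82912961  0.73237194] [-0.35054405  0.78604335 -0.4708057   0.19389873]
wrist [[371.64829954   0.         323.41653391]
 [  0.         371.64829954 240.68066588]
 [  0.           0.           1.        ]] [ 0.30193109 -0.55304381  0.38323378] [ 0.81476868 -0.55939417 -0.08684433  0.12525262]
{'time': 0.15, 'q': array([-1.38151716e+00,  5.28238125e-01,  1.43361463e+00, -1.67222620e-05,
        1.18143441e+00, -1.78493855e-01]), 'joint_velocities': array([ 0.001523  , -0.0034404 , -0.00630082,  0.00013189, -0.00145352,
        0.00273134]), 'joint_torque': array([-1.28499378e-04, -4.40431702e+01, -1.76840597e+01,  6.33152341e-02,
        5.52363438e-02, -1.04110536e-04]), 'position': array([ 0.22463362, -0.58264991,  0.23880322]), 'tool_rot': array([ 9.83139529e-01,  1.82854993e-01, -1.23014412e-05, -8.47200828e-04]), 'ft_force': array([ 0.40996197, -0.80381628, -0.79254609]), 'moment': array([-0.01772807,  0.00498861, -0.00209711]), 'grip_width': 0.08681941344128191} 0.017
```

View pics/scene0.png

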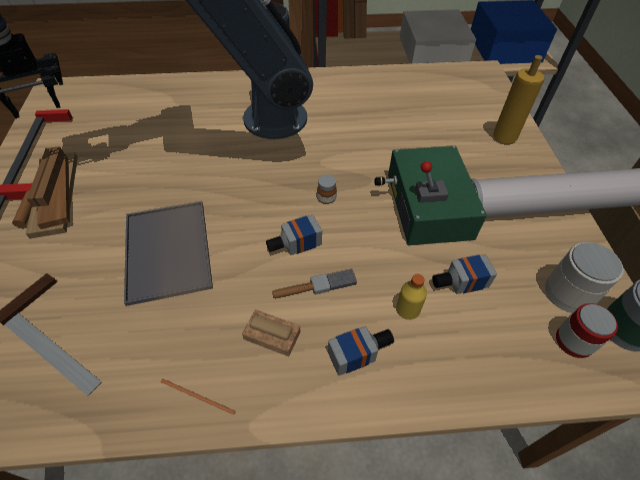

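View pics/side0.png

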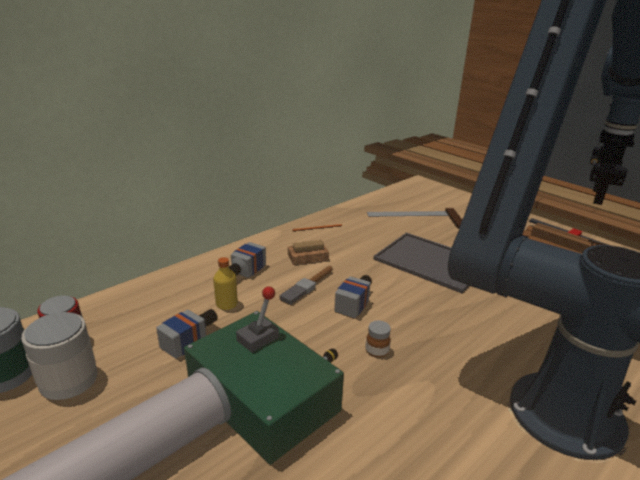

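View pics/wrist0.png

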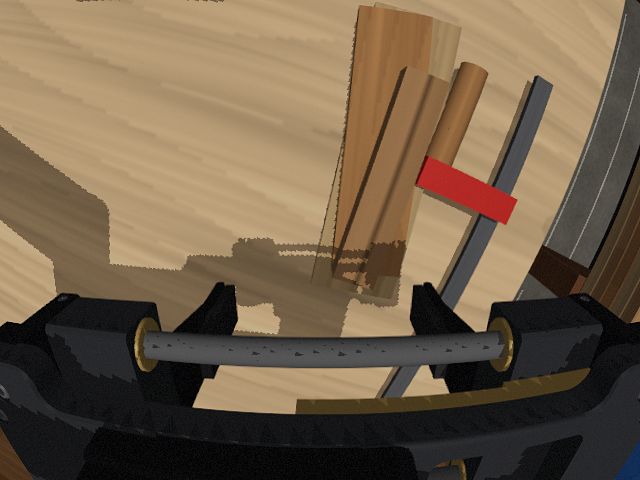

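The scene view shows the unit at (435,190), knob (380,181), fan ball (427,167), tray (168,252), jar (327,188), brush (315,283) and glue (412,297). There are three tins; the one at (300,235) is nearest to the base, with its cap at (275,244). I'll measure these next.

```bash
python3 - <<'E'
import pickle,cv2
c=pickle.load(open('scene0.pkl','rb'))['color']
a=c[125:305,255:495]; cv2.imwrite('pics/crop_a.png',cv2.resize(a,None,fx=3.3,fy=3.3,interpolation=cv2.INTER_CUBIC))
b=c[190:310,110:230]; cv2.imwrite('pics/crop_b.png',cv2.resize(b,None,fx=5,fy=5,interpolation=cv2.INTER_CUBIC))
E
python3 - <<'E'
from h import *
import pickle
c=pickle.load(open('scene0.pkl','rb'))
D=c['depth']; K=c['camera_matrix']
v,u=np.mgrid[:480,:640]
P=np.stack([(u-K[0,2])/K[0,0],(v-K[1,2])/K[1,1],np.ones_like(u)],-1)*D[...,None]
W=R.from_quat(c['orientation']).apply(P.reshape(-1,3)).reshape(480,640,3)+c['origin']
np.save('W0.npy',W)
print('table z',np.median(W[300:330,200:230,2]))
hsv=cv2.cvtColor(c['color'],cv2.COLOR_BGR2HSV)
def st(name,m):
    w=W[m]; print(name,m.sum(),w.mean(0).round(4),'min',w.min(0).round(3),'max',w.max(0).round(3))
def box(x0,y0,x1,y1,zmin=0.008,zmax=.5):
    m=np.zeros((480,640),bool); m[y0:y1,x0:x1]=1
    return m&(W[...,2]>zmin)&(W[...,2]<zmax)&(D>0)
st('tin',box(262,210,330,260))
st('jar',box(312,172,341,205))
st('brush',box(268,265,360,302,.006))
st('glue',box(392,270,430,322))
st('sander',box(240,305,303,358))
st('knob',box(370,170,390,195,.03,.09))
red=(hsv[...,0]<8)|(hsv[...,0]>172); red&=(hsv[...,1]>150)&(hsv[...,2]>80)
m=box(415,155,440,180,.1,.25)&red; st('ball',m)
m=box(385,140,490,250,.09,.108); st('unittop',m)
cnt=np.argwhere(m)[:,::-1]; print(cv2.minAreaRect((W[m][:,:2]*1000).astype(np.float32)))
m=box(262,210,330,260,.05,.07);st('tintop',m);print(cv2.minAreaRect((W[m][:,:2]*1000).astype(np.float32)))
m=box(110,190,225,315,.010,.02);st('rim',m);print(cv2.minAreaRect((W[m][:,:2]*1000).astype(np.float32)))
m=box(268,265,360,302,.006);print('brush',cv2.minAreaRect((W[m][:,:2]*1000).astype(np.float32)))
m=box(240,305,303,358);print('sander',cv2.minAreaRect((W[m][:,:2]*1000).astype(np.float32)))
E
```

```text
table z -0.00046558508328026216
tin 1373 [0.5327 0.047  0.0477] min [ 0.479 -0.032  0.008] max [0.561 0.106 0.065]
jar 473 [0.3765 0.1338 0.0463] min [0.342 0.108 0.008] max [0.395 0.161 0.069]
brush 1045 [0.6575 0.0944 0.0168] min [ 0.602 -0.02   0.006] max [0.683 0.18  0.024]
glue 947 [0.7452 0.2834 0.0765] min [0.708 0.262 0.008] max [0.761 0.316 0.133]
sander 1597 [ 0.7825 -0.0214  0.0347] min [ 0.724 -0.085  0.008] max [0.826 0.039 0.055]
knob 104 [0.3771 0.2789 0.0652] min [0.363 0.263 0.051] max [0.386 0.303 0.074]
ball 76 [0.4767 0.3526 0.2031] min [0.466 0.342 0.194] max [0.484 0.365 0.21 ]
unittop 4753 [0.4333 0.4192 0.0992] min [0.285 0.32  0.09 ] max [0.552 0.551 0.108]
((419.167236328125, 436.0721435546875), (264.9327392578125, 228.70199584960938), 1.5443001985549927)
tintop 759 [0.5215 0.0564 0.059 ] min [0.479 0.008 0.05 ] max [0.56  0.106 0.065]
((518.94775390625, 54.851829528808594), (65.5809555053711, 94.2724380493164), 19.513425827026367)
rim 727 [ 0.5382 -0.285   0.013 ] min [ 0.365 -0.403  0.01 ] max [ 0.676 -0.163  0.018]
((519.999755859375, -282.5876159667969), (285.6134033203125, 200.59329223632812), 9.315168380737305)
brush ((647.937744140625, 77.37681579589844), (65.935791015625, 200.00640869140625), 12.34146785736084)
sander ((774.3042602539062, -22.49640655517578), (111.5638427734375, 66.57373809814453), 63.983299255371094)
```

```bash
sleep 1
```

```text
(no output)
```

View pics/crop_a.png

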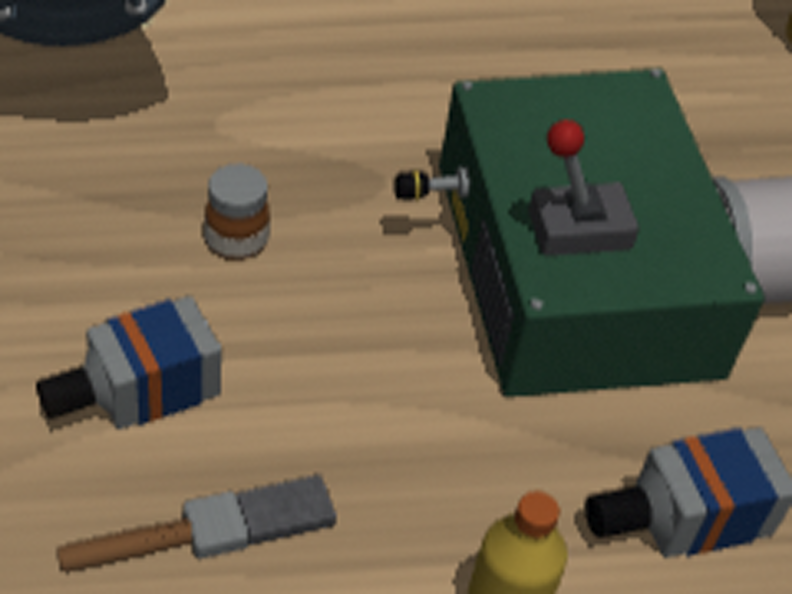

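View pics/crop_b.png

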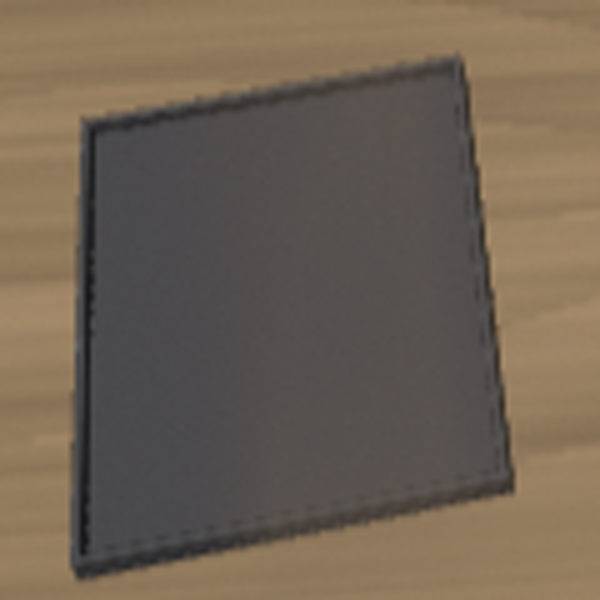

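Run:
```python
from h import *
import pickle
c=pickle.load(open('scene0.pkl','rb')); W=np.load('W0.npy')
C=lambda x,y:(255+x/3.3-.35,125+y/3.3-.35)
for n,p in dict(FL=(457,83),BL=(663,69),BR=(764,292),FR=(509,311)).items(): print(n,onz(c,*C(*p),.1).round(4))
hsv=cv2.cvtColor(c['color'],cv2.COLOR_BGR2HSV)
m=np.zeros((480,640),bool); m[125:260,380:500]=1
H,S,V=cv2.split(hsv)
g=m&(H>55)&(H<95)&(S>70)&(np.abs(W[...,2]-.1)<.006)
print(g.sum(),cv2.minAreaRect((W[g][:,:2]*1000).astype(np.float32)))
m[:]=0;m[155:180,415:440]=1
r=m&((H<8)|(H>172))&(S>150)&(V>60)
v,u=np.nonzero(r);print('ball px',u.mean(),v.mean(),r.sum(),onz(c,u.mean(),v.mean(),.192).round(4), onz(c,(u.min()+u.max())/2,(v.min()+v.max())/2,.192).round(4))
m[:]=0;m[172:192,372:388]=1
k=m&(V<60); v,u=np.nonzero(k);print('knob',u.min(),u.max(),v.min(),v.max(),k.sum(),onz(c,(u.min()+u.max())/2,(v.min()+v.max())/2,.06).round(4))
# tray corners
B=lambda x,y:(110+x/5-.4,190+y/5-.4)
for p in [(83,120),(460,58),(513,488),(78,573)]: print('tray',onz(c,*B(*p),.014).round(4))
# tin cap
m[:]=0;m[232:255,262:286]=1
k=m&(V<55)&(W[...,2]>.008); v,u=np.nonzero(k);w=W[k];print('cap',k.sum(),u.min(),u.max(),v.min(),v.max(),w.min(0),w.max(0))
t=np.zeros((480,640),bool);t[210:260,262:330]=1
# tin top face
k=t&(W[...,2]>.057)&(W[...,2]<.063);w=W[k];print('top',k.sum(),w.mean(0),cv2.minAreaRect((w[:,:2]*1000).astype(np.float32)))
for n,p in dict(capend_mid=(40,388)).items(): print(n,onz(c,*C(*p),.046))
# brush pixels ends & axis
b=np.zeros((480,640),bool); b[262:305,265:362]=1
b&=(W[...,2]>.005)&(W[...,2]<.03); w=W[b][:,:2]
rect=cv2.minAreaRect((w*1000).astype(np.float32));print(rect, cv2.fitLine(w.astype(np.float32),cv2.DIST_L2,0,.01,.01).ravel())
for n,p in dict(hend=(60,556),bl=(322,476),br=(335,522)).items(): print(n,onz(c,*C(*p),.01).round(4))
```

```text
FL [0.2979 0.3225 0.1   ]
BL [0.293  0.4976 0.1   ]
BR [0.5421 0.5046 0.1   ]
FR [0.5463 0.3147 0.1   ]
4115 ((422.3876953125, 411.859375), (258.60711669921875, 179.6104278564453), 1.3368191719055176)
ball px 426.1136363636364 166.23863636363637 88 [0.4664 0.3563 0.192 ] [0.4656 0.3562 0.192 ]
knob 375 384 177 184 62 [0.3725 0.2772 0.06  ]
tray [ 0.3999 -0.4019  0.014 ]
tray [ 0.3696 -0.2062  0.014 ]
tray [ 0.648 -0.159  0.014]
tray [ 0.6787 -0.3532  0.014 ]
cap 190 266 283 236 251 [ 0.52979153 -0.03153064  0.01867724] [1.21137395 0.04118573 0.8951165 ]
top 636 [0.5194106  0.05745474 0.0597135 ] ((518.635498046875, 57.08428955078125), (65.06209564208984, 88.48207092285156), 18.411577224731445)
capend_mid [ 0.54916515 -0.02798451  0.046     ]
((641.0825805664062, 73.84723663330078), (75.78382873535156, 207.87515258789062), 6.455238342285156) [ 0.1836699  -0.982988    0.65754867  0.09394582]
hend [ 0.6725 -0.018   0.01  ]
bl [0.6187 0.1754 0.01  ]
br [0.6591 0.1797 0.01  ]
```

Call:
{"fn": "step_arm", "kwargs": {"slide": [[32, -24, 0], [32, -24, 0], [32, -24, 0], [32, -24, 0], [32, -24, 0], [32, -24, 0], [32, -24, 0], [32, -24, 0], [32, -24, 0], [32, -24, 0], [32, -24, 0], [32, -24, 0], [28, -18, 0], [0, 0, 0], [0, 0, 0], [0, 0, 0], [0, 0, 0], [0, 0, 0], [0, 0, 0], [0, 0, 0]], "twist": [0, 0, 0, 0, 0, 0, 0, 0, 0, 0, 0, 0, 0, -7, -7, -7, -7, -7, -7, -7]}}

```text
time: 1.82
position: [0.499, -0.1493, 0.2393]
tool_rot: [0.817, 0.577, -0.0, -0.0]
ft_force: [0.9, -0.7, 0.2]
grip_width: 0.0868
```

```bash
cat >> h.py <<'E'
def state():
    o=robot.get_obs(); Rm=R.from_quat(o['tool_rot']).as_matrix()
    x=Rm[:,0]; print('t',round(o['time'],2),'p',o['position'].round(4),'yaw',round(np.degrees(np.arctan2(x[1],x[0])),2),'tilt',np.degrees(np.arccos(-Rm[2,2])).round(2),'F',o['ft_force'].round(1),'w',round(o['grip_width'],4))
    return o,Rm
def delta(tx,ty,tz,yaw=None):
    o,Rm=state(); d=Rm.T@(np.array([tx,ty,tz])-o['position'])*1000
    print('tool mm',d.round(1))
    if yaw is not None:
        x=Rm[:,0]; a=(np.degrees(np.arctan2(x[1],x[0]))-yaw+180)%360-180
        print('twist',round(a,1))
        c,s=np.cos(np.radians(yaw)),np.sin(np.radians(yaw)); D=np.array([[c,s,0],[s,-c,0],[0,0,-1]])
        print('tool mm after twist',(D@(np.array([tx,ty,tz])-o['position'])*1000).round(1))
E
python3 -c "
from h import *
delta(.374,.27,.2,90)"
```

```text
t 1.82 p [ 0.499  -0.1493  0.2393] yaw 70.43 tilt 0.04 F [ 0.9 -0.7  0.2] w 0.0868
tool mm [ 353.2 -258.2   39.5]
twist -19.6
tool mm after twist [ 419.3 -125.    39.3]
```

Call:
{"fn": "step_arm", "kwargs": {"slide": [[0, 0, 0], [0, 0, 0], [0, 0, 0], [37, -12.5, 4], [37, -12.5, 4], [37, -12.5, 4], [37, -12.5, 4], [37, -12.5, 4], [37, -12.5, 4], [37, -12.5, 4], [37, -12.5, 4], [37, -12.5, 4], [17, -12.5, 3], [0, 0, 0]], "twist": [-7, -7, -6, 0, 0, 0, 0, 0, 0, 0, 0, 0, 0, 0]}}

```text
time: 2.98
position: [0.37, 0.2028, 0.1998]
tool_rot: [0.705, 0.709, -0.001, -0.001]
ft_force: [-0.2, -0.5, 0.7]
grip_width: 0.087
```

```bash
python3 -c "
from h import *
state(); import pickle
pickle.dump(cam('wrist','w1'),open('w1.pkl','wb'))"
```

```text
t 2.98 p [0.37   0.2028 0.1998] yaw 90.37 tilt 0.24 F [-0.2 -0.5  0.7] w 0.087
```

View pics/w1.png

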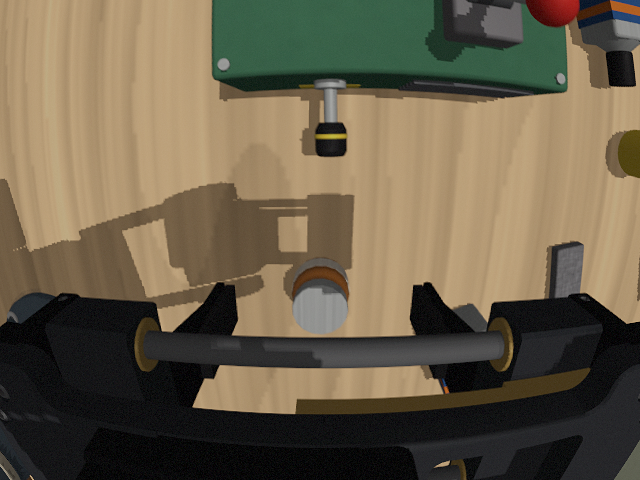

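The wrist view shows the knob at about (331,139), with the rod running up to the unit's front near row 84 and the jar below at (320,305).

```bash
cat >> h.py <<'E'
def fray(c,u,v):
    K=np.array(c['camera_matrix']); x=(u-K[0,2])/K[0,0]; y=(v-K[1,2])/K[1,1]; r=np.hypot(x,y)
    s=np.sin(r)/r if r>1e-9 else 1
    return np.array(c['origin']), R.from_quat(c['orientation']).apply([x*s,y*s,np.cos(r)])
def fonz(c,u,v,z):
    o,d=fray(c,u,v); return o+d*(z-o[2])/d[2]
E
python3 -c "
from h import *
import pickle
c=pickle.load(open('w1.pkl','rb'))
for p,z in [((331,139),.068),((331,122),.066),((331,157),.066),((331,86),.06),((213,80),.1),((567,90),.1),((556,8),.195)]: print(p,fonz(c,*p,z).round(4))
delta(.373,.275,.1,90)"
```

```text
(331, 139) [0.3741 0.2768 0.068 ]
(331, 122) [0.374  0.2895 0.066 ]
(331, 157) [0.3742 0.2632 0.066 ]
(331, 86) [0.3739 0.3173 0.06  ]
(213, 80) [0.2953 0.3196 0.1   ]
(567, 90) [0.5501 0.3278 0.1   ]
(556, 8) [0.4745 0.3508 0.195 ]
t 3.03 p [0.3719 0.2016 0.2002] yaw 90.34 tilt 0.11 F [-0.   0.1  0.1] w 0.0871
tool mm [ 73.5   1.7 100.1]
twist 0.3
tool mm after twist [ 73.4   1.1 100.2]
```

Call:
{"fn": "step_arm", "kwargs": {"slide": [[25, 1, 0], [25, 1, 0], [25, 0, 0], [0, 0, 36], [0, 0, 36], [0, 0, 36], [0, 0, 26], [0, 0, 10], [0, 0, 0]], "twist": [0, 0, 0, 0, 0, 0, 0, 0, 0]}}

```text
time: 3.78
position: [0.3755, 0.2737, 0.0541]
tool_rot: [0.707, 0.707, -0.002, -0.001]
ft_force: [-0.1, 0.4, 0.4]
grip_width: 0.0865
```

Call:
{"fn": "step_arm", "kwargs": {"slide": [[0, 0, 0], [0, 0, 0], [0, 0, 0], [0, 0, 0], [0, 0, 0], [0, 0, 0]], "twist": [0, 0, 0, 0, 0, 0], "jaw": 0, "force": 25}}

```text
time: 4.28
position: [0.376, 0.2755, 0.0573]
tool_rot: [0.707, 0.708, 0.001, 0.0]
ft_force: [-0.9, -0.1, 0.0]
grip_width: 0.055
```

```bash
python3 -c "
from h import *
state()
cam('wrist','w2')"
```

```text
t 4.28 p [0.376  0.2755 0.0573] yaw 90.08 tilt 0.09 F [-0.9 -0.1  0. ] w 0.055
```

View pics/w2.png

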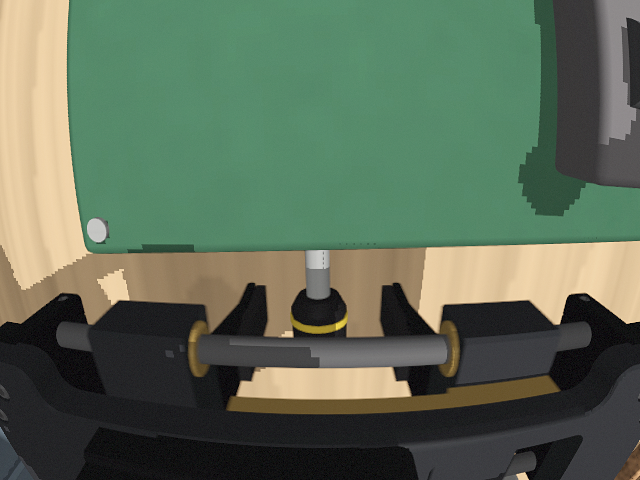

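The knob sits between the fingers at (318,315) and the jaws are still closing at a finger speed of about 64 mm/s. I'll wait.

Call:
{"fn": "step_arm", "kwargs": {"slide": [[0, 0, 0], [0, 0, 0], [0, 0, 0], [0, 0, 0], [0, 0, 0], [0, 0, 0], [0, 0, 0]], "twist": [0, 0, 0, 0, 0, 0, 0]}}

```text
time: 4.92
position: [0.3741, 0.275, 0.0564]
tool_rot: [0.707, 0.708, -0.001, -0.001]
ft_force: [-5.2, 1.5, 2.3]
grip_width: 0.0229
```

Call:
{"fn": "step_arm", "kwargs": {"slide": [[-3, 0, 0], [-3, 0, 0], [-3, 0, 0], [-3, 0, 0], [-3, 0, 0], [-3, 0, 0], [0, 0, 0], [0, 0, 0], [0, 0, 0]], "twist": [0, 0, 0, 0, 0, 0, 0, 0, 0]}}

```text
time: 5.67
position: [0.3746, 0.257, 0.0564]
tool_rot: [0.707, 0.707, -0.001, -0.001]
ft_force: [-5.3, -0.1, 2.8]
grip_width: 0.0229
```

```bash
python3 -c "
from h import *
state()
cam('wrist','w3')"
```

```text
t 5.67 p [0.3746 0.257  0.0564] yaw 90.06 tilt 0.14 F [-5.3 -0.1  2.8] w 0.0229
```

View pics/w3.png

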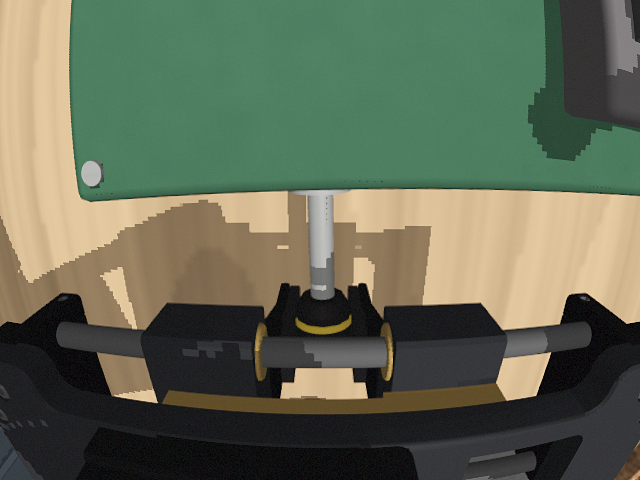

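The rod has come out with the knob, and the axial force is about 0 at the click. I'll release it and rise.

Call:
{"fn": "step_arm", "kwargs": {"slide": [[0, 0, 0], [0, 0, 0], [0, 0, 0], [0, 0, 0], [0, 0, 0], [0, 0, 0], [0, 0, 0], [0, 0, -15], [0, 0, -36], [0, 0, -36], [0, 0, -36], [0, 0, -36]], "twist": [0, 0, 0, 0, 0, 0, 0, 0, 0, 0, 0, 0], "jaw": 50}}

```text
time: 6.72
position: [0.3752, 0.2572, 0.2171]
tool_rot: [0.707, 0.708, -0.0, -0.0]
ft_force: [0.3, 0.4, -0.4]
grip_width: 0.0496
```

```bash
python3 -c "
from h import *
import pickle
state()
c=cam('wrist','w4');pickle.dump(c,open('w4.pkl','wb'))
s=cam('side','s4')
cv2.imwrite('pics/s4c.png',cv2.resize(s['color'][240:420,170:390],None,fx=3,fy=3))"
```

```text
t 6.72 p [0.3752 0.2572 0.2171] yaw 90.07 tilt 0.02 F [ 0.3  0.4 -0.4] w 0.0496
```

View pics/w4.png

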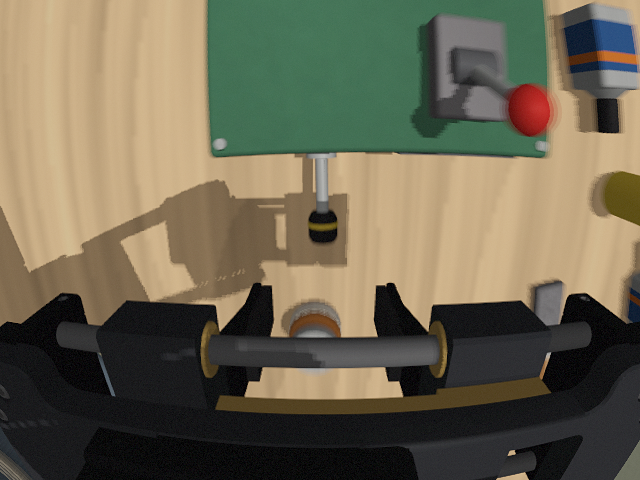

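View pics/s4c.png

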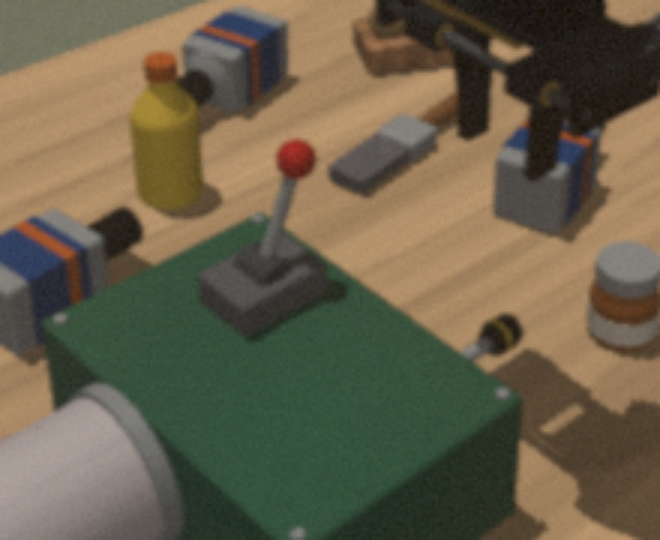

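The rod is out, with the knob at (323,225), and the red ball is at (529,110). I'll measure both.

```bash
python3 -c "
from h import *
import pickle
c=pickle.load(open('w4.pkl','rb'))
for p,z in [((323,207),.066),((323,243),.066),((322,155),.06),((529,110),.192),((529,110),.196),((209,155),.1),((550,156),.1)]: print(p,fonz(c,*p,z).round(4))
delta(.472,.275,.217,90)"
```

```text
(323, 207) [0.3743 0.2754 0.066 ]
(323, 243) [0.3744 0.2446 0.066 ]
(322, 155) [0.3735 0.3172 0.06  ]
(529, 110) [0.4767 0.3548 0.192 ]
(529, 110) [0.4743 0.3545 0.196 ]
(209, 155) [0.2921 0.3222 0.1   ]
(550, 156) [0.5553 0.3283 0.1   ]
t 6.82 p [0.3792 0.2588 0.2208] yaw 90.09 tilt 0.77 F [ 0.8 -0.8 -0.7] w 0.0499
tool mm [16.  92.7  5. ]
twist 0.1
tool mm after twist [16.2 92.8  3.8]
```

Call:
{"fn": "step_arm", "kwargs": {"slide": [[6, 33, 0], [6, 33, 0], [6, 32, 0], [10, 0, 8], [10, 0, 8], [10, 0, 9], [0, 0, 0], [0, 0, 0], [0, 0, 0]], "twist": [0, 0, 0, 0, 0, 0, 0, 0, 0], "jaw": 0}}

```text
time: 7.57
position: [0.4723, 0.3054, 0.1902]
tool_rot: [0.706, 0.708, -0.001, -0.0]
ft_force: [-0.5, 0.4, -0.1]
grip_width: 0.0019
```

```bash
python3 -c "
from h import *
delta(.475,.397,.192)
cam('wrist','w5')"
```

```text
t 7.57 p [0.4723 0.3054 0.1902] yaw 90.15 tilt 0.1 F [-0.5  0.4 -0.1] w 0.0019
tool mm [91.6  3.  -1.9]
```

View pics/w5.png

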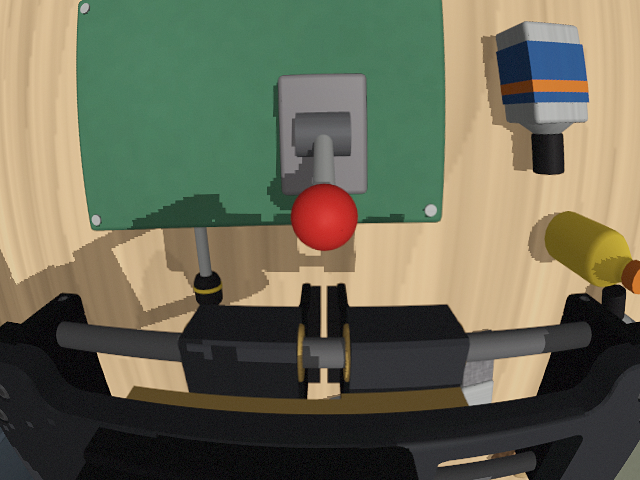

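The closed fingers (325,300) are lined up in front of the ball (324,217). I'll push.

Call:
{"fn": "step_arm", "kwargs": {"slide": [[10, 0, 0], [10, 0, 0], [8, 0, 0], [8, 0, 0], [8, 0, 0], [8, 0, 0], [8, 0, 0], [8, 0, 0], [8, 0, 0], [6, 0, 0], [4, 0, 0], [0, 0, 0], [0, 0, 0]], "twist": [0, 0, 0, 0, 0, 0, 0, 0, 0, 0, 0, 0, 0]}}

```text
time: 8.7
position: [0.4737, 0.3919, 0.1905]
tool_rot: [0.707, 0.708, 0.0, -0.0]
ft_force: [-0.5, -0.1, 1.0]
grip_width: 0.0004
```

```bash
python3 -c "
from h import *
import pickle
state()
c=cam('wrist','w6');pickle.dump(c,open('w6.pkl','wb'))
s=cam('side','s6')
cv2.imwrite('pics/s6c.png',cv2.resize(s['color'][240:420,170:390],None,fx=3,fy=3))"
```

```text
t 8.7 p [0.4737 0.3919 0.1905] yaw 90.09 tilt 0.04 F [-0.5 -0.1  1. ] w 0.0004
```

View pics/w6.png

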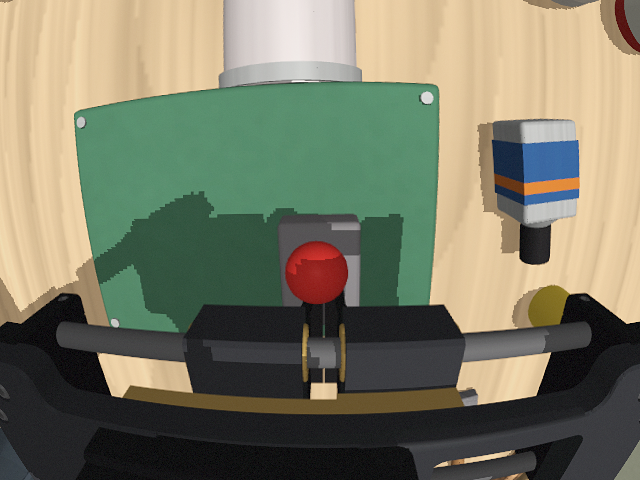

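View pics/s6c.png

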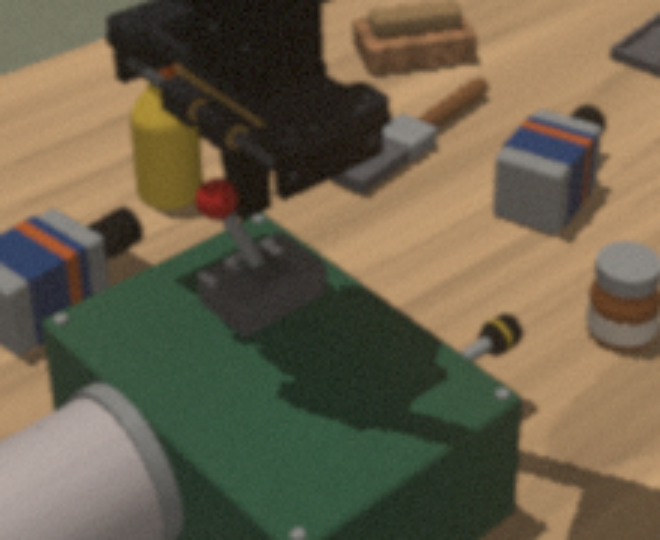

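```bash
python3 -c "
from h import *
import pickle
c=pickle.load(open('w6.pkl','rb'))
for z in (.188,.192,.196,.2): print(fonz(c,317,272,z).round(4))
"
```

```text
[0.4703 0.4145 0.188 ]
[0.4703 0.4161 0.192 ]
[0.4704 0.4178 0.196 ]
[0.4705 0.4194 0.2   ]
```

Call:
{"fn": "step_arm", "kwargs": {"slide": [[3, 0, 0], [2, 0, 0], [0, 0, 0]], "twist": [0, 0, 0]}}

```text
time: 9.05
position: [0.4735, 0.3965, 0.1906]
tool_rot: [0.707, 0.708, -0.0, 0.0]
ft_force: [-0.3, -0.7, -0.9]
grip_width: 0.0005
```

Call:
{"fn": "step_arm", "kwargs": {"slide": [[-20, 0, 0], [-38, 0, 0], [0, 0, -30], [-38, 7, 0], [-38, 7, 0], [-38, 7, 0], [-38, 7, 0], [-38, 7, 0], [-38, 7, 0], [-38, 7, 0], [-38, 7, 0], [-38, 7, 0], [-16, 3, 0], [0, 0, 0], [0, 0, 0], [0, 0, 0], [0, 0, 0]], "twist": [0, 0, 0, 0, 0, 0, 0, 0, 0, 0, 0, 0, 0, -6.2, -6.2, -6, 0], "jaw": 60}}

```text
time: 10.47
position: [0.5402, -0.0198, 0.2207]
tool_rot: [0.584, 0.812, 0.0, 0.0]
ft_force: [0.9, 0.3, -0.1]
grip_width: 0.0598
```

```bash
python3 -c "
from h import *
import pickle
state()
c=cam('wrist','w7');pickle.dump(c,open('w7.pkl','wb'))
s=cam('scene','sc7');pickle.dump(s,open('sc7.pkl','wb'))
cv2.imwrite('pics/sc7c.png',cv2.resize(s['color'][125:305,255:495],None,fx=3.3,fy=3.3))"
```

```text
t 10.47 p [ 0.5402 -0.0198  0.2207] yaw 108.52 tilt 0.04 F [ 0.9  0.3 -0.1] w 0.0598
```

View pics/w7.png

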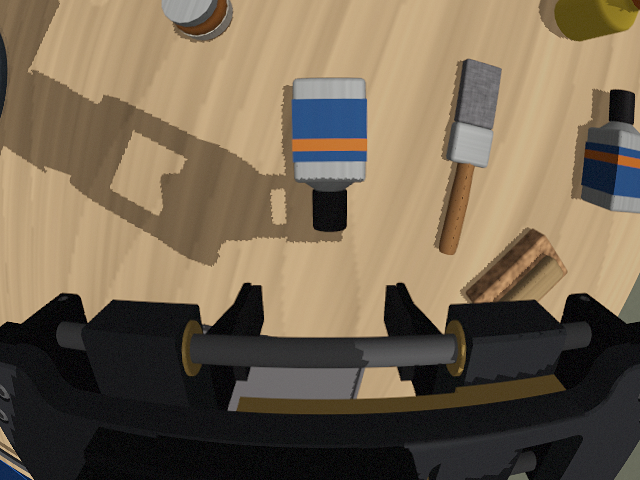

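View pics/sc7c.png

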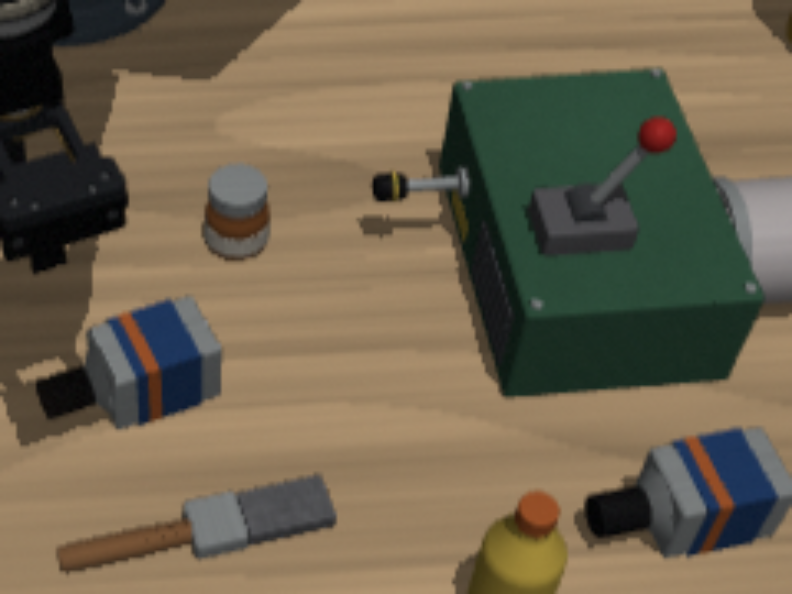

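The lever is now leaning to the back, with the ball at (658,135) in the scene crop, and the rod is out. In the wrist view the tin's cap is at (330,210) and its body at (330,130).

```bash
python3 -c "
from h import *
import pickle
c=pickle.load(open('w7.pkl','rb'))
f=lambda u,v,z:fonz(c,u,v,z)[:2]
a=f(330,79,.06);b=f(329.5,162,.06); capm=f(330,210,.040); cl=f(313,210,.03);cr=f(347,210,.03); end=f(330,231,.04)
print(a,b,np.hypot(*(b-a)),'capmid',(cl+cr)/2,np.hypot(*(cr-cl)),'end',end)
sh=[f(293,120,.06),f(367,120,.06)]; print(np.hypot(*(sh[0]-sh[1])),(sh[0]+sh[1])/2)
mid=(sh[0]+sh[1])/2; d=(cl+cr)/2-mid; print('axis ang',np.degrees(np.arctan2(d[1],d[0])), np.degrees(np.arctan2(*(b-a)[::-1])))
d/=np.hypot(*d); print('base->end',(end-a)@d)
base=a+0*d; L=mid+((a-mid)@d)*d; print('base on axis',L,'grip121',L+.121*d, end-d*.014)
np.save('tin.npy',np.r_[L,d])
# brush
for p,z in [((445,252),.012),((483,62),.015),((468,146),.018),((459,205),.015)]: print(fonz(c,*p,z)[:2])
"
```

```text
[0.50591573 0.09805431] [0.52735049 0.0330184 ] 0.0684771347943204 capmid [ 0.54348335 -0.01154383] 0.031460296460720356 end [ 0.54887317 -0.02803378]
0.05993016368852452 [0.51664421 0.06625064]
axis ang -70.96553392422712 -71.75863437116199
base->end 0.1332039210786868
base on axis [0.50569786 0.09797914] grip121 [ 0.54516042 -0.01640489] [ 0.54430725 -0.01479926]
[ 0.67355263 -0.01865104]
[0.63869194 0.17741349]
[0.65119217 0.09094654]
[0.66622386 0.03275297]
```

Call:
{"fn": "step_arm", "kwargs": {"slide": [[2, 5, 30], [0, 0, 38], [0, 0, 38], [0, 0, 38], [0, 0, 28], [0, 0, 15], [0, 0, 6], [0, 0, 0], [0, 0, 0]], "twist": [0, 0, 0, 0, 0, 0, 0, 0, 0]}}

```text
time: 11.32
position: [0.5448, -0.016, 0.028]
tool_rot: [0.585, 0.811, 0.0, 0.0]
ft_force: [-0.2, -0.9, 0.4]
grip_width: 0.0602
```

```bash
python3 -c "
from h import *
delta(.5445,-.016,.028,108.8)
cam('wrist','w8')"
```

```text
t 11.32 p [ 0.5448 -0.016   0.028 ] yaw 108.43 tilt 0.06 F [-0.2 -0.9  0.4] w 0.0602
tool mm [ 0.  -0.3  0. ]
twist -0.4
tool mm after twist [ 0.  -0.3  0. ]
```

View pics/w8.png

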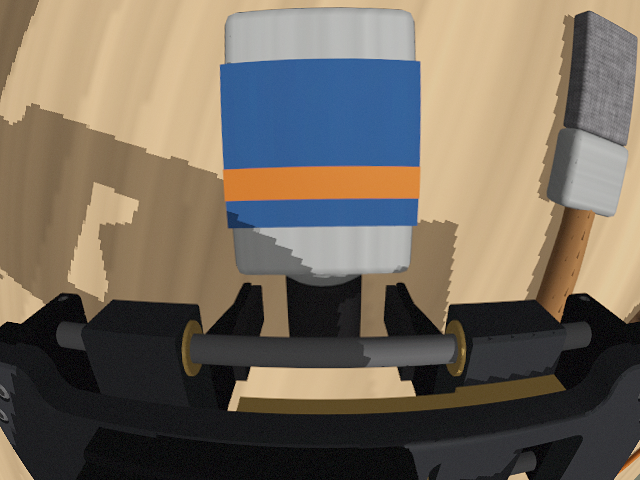

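The cap (323,305) is centred between the fingers. I'll close gently and work out the tilt-up arc.

Call:
{"fn": "step_arm", "kwargs": {"slide": [[0, 0, 0], [0, 0, 0], [0, 0, 0], [0, 0, 0], [0, 0, 0], [0, 0, 0], [0, 0, 0], [0, 0, 0]], "twist": [0, 0, 0, 0, 0, 0, 0, 0], "jaw": 0, "force": 14}}

```text
time: 12.03
position: [0.5444, -0.0161, 0.0279]
tool_rot: [0.584, 0.811, 0.0, 0.0]
ft_force: [0.4, -0.4, 2.7]
grip_width: 0.0314
```

```bash
python3 -c "
import numpy as np
p=np.radians(np.linspace(0,90,21));x=121*np.cos(p)-30*np.sin(p);z=121*np.sin(p)+30*np.cos(p)
print([[round(a,1),0,round(b,1)] for a,b in zip(-np.diff(x),-np.diff(z))])"
```

```text
[[np.float64(2.7), 0, np.float64(-9.4)], [np.float64(3.5), 0, np.float64(-9.2)], [np.float64(4.2), 0, np.float64(-8.9)], [np.float64(4.8), 0, np.float64(-8.5)], [np.float64(5.5), 0, np.float64(-8.1)], [np.float64(6.1), 0, np.float64(-7.6)], [np.float64(6.7), 0, np.float64(-7.1)], [np.float64(7.2), 0, np.float64(-6.6)], [np.float64(7.7), 0, np.float64(-6.0)], [np.float64(8.2), 0, np.float64(-5.4)], [np.float64(8.6), 0, np.float64(-4.7)], [np.float64(8.9), 0, np.float64(-4.0)], [np.float64(9.2), 0, np.float64(-3.3)], [np.float64(9.4), 0, np.float64(-2.6)], [np.float64(9.6), 0, np.float64(-1.8)], [np.float64(9.7), 0, np.float64(-1.1)], [np.float64(9.8), 0, np.float64(-0.3)], [np.float64(9.8), 0, np.float64(0.5)], [np.float64(9.7), 0, np.float64(1.2)], [np.float64(9.6), 0, np.float64(2.0)]]
```

Call:
{"fn": "step_arm", "kwargs": {"slide": [[3, 0, -9.5], [3.5, 0, -9.5], [4, 0, -9], [5, 0, -8.5], [5.5, 0, -8], [6, 0, -7.5], [6.5, 0, -7], [7, 0, -6.5], [7.5, 0, -6], [8, 0, -5.5], [0, 0, 0]], "twist": [0, 0, 0, 0, 0, 0, 0, 0, 0, 0, 0]}}

```text
time: 12.95
position: [0.5259, 0.0387, 0.1056]
tool_rot: [0.584, 0.812, 0.0, 0.0]
ft_force: [-0.3, -1.1, -1.7]
grip_width: 0.0317
```

```bash
python3 -c "
from h import *
state()
s=cam('scene','sc9')
t=cam('side','s9')
a=cv2.resize(s['color'][150:300,200:400],None,fx=2,fy=2); b=cv2.resize(t['color'][150:300,280:480],None,fx=2,fy=2)
cv2.imwrite('pics/c9.png',np.hstack([a,b]))"
```

```text
t 12.95 p [0.5259 0.0387 0.1056] yaw 108.55 tilt 0.04 F [-0.3 -1.1 -1.7] w 0.0317
```

View pics/c9.png

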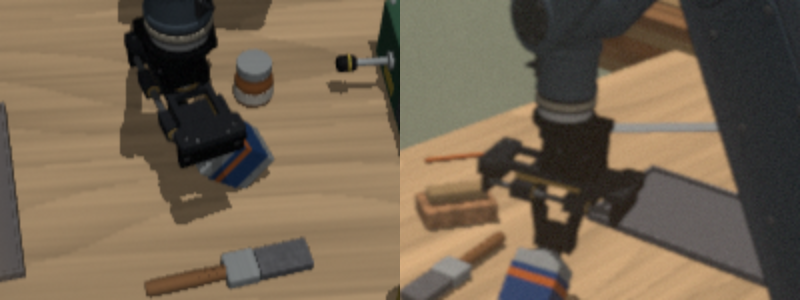

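The tin is tilting as intended, at about 45°. I'll finish the arc.

Call:
{"fn": "step_arm", "kwargs": {"slide": [[8.5, 0, -5], [9, 0, -4], [9, 0, -3.5], [9.5, 0, -2.5], [9.5, 0, -2], [9.5, 0, -1], [10, 0, -0.5], [10, 0, 0], [9.5, 0, 1], [9.5, 0, 1], [0, 0, 0], [0, 0, 0]], "twist": [0, 0, 0, 0, 0, 0, 0, 0, 0, 0, 0, 0]}}

```text
time: 14.05
position: [0.4962, 0.1269, 0.1208]
tool_rot: [0.584, 0.812, -0.0, -0.0]
ft_force: [-0.7, 0.2, -3.3]
grip_width: 0.0313
```

```bash
python3 -c "
from h import *
state()
s=cam('scene','sc10')
t=cam('side','s10')
a=cv2.resize(s['color'][150:300,200:400],None,fx=2,fy=2); b=cv2.resize(t['color'][180:330,240:440],None,fx=2,fy=2)
cv2.imwrite('pics/c10.png',np.hstack([a,b]))"
```

```text
t 14.05 p [0.4962 0.1269 0.1208] yaw 108.56 tilt 0.03 F [-0.7  0.2 -3.3] w 0.0313
```

View pics/c10.png

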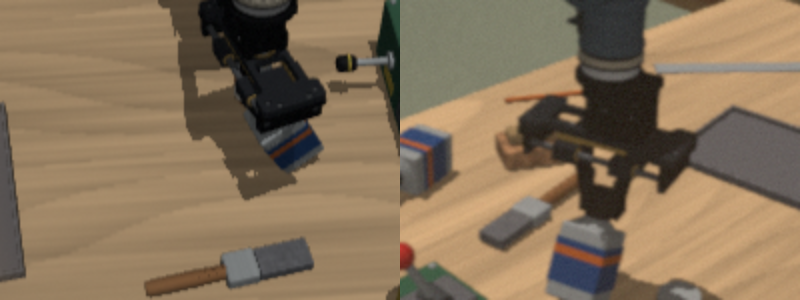

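```bash
python3 -c "
import cv2,numpy as np
s=cv2.imread('pics/sc10.png');t=cv2.imread('pics/s10.png')
cv2.imwrite('pics/c10b.png',np.hstack([cv2.resize(s[180:260,300:380],None,fx=5,fy=5),cv2.resize(t[270:350,300:380],None,fx=5,fy=5)]))"
```

```text
(no output)
```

View pics/c10b.png

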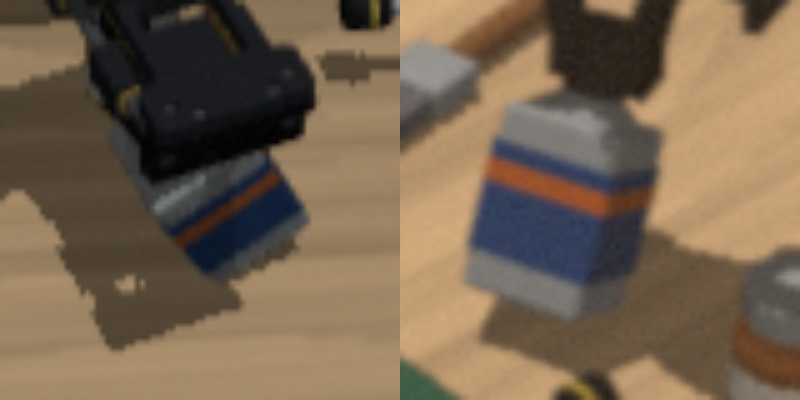

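The tin is still tilted by about 20°, held by friction in the pinch. I'll raise it a little and loosen the grip so that it swings down.

Call:
{"fn": "step_arm", "kwargs": {"slide": [[0, 0, -5], [0, 0, 0], [0, 0, 0], [0, 0, 0], [0, 0, 0], [0, 0, 0]], "twist": [0, 0, 0, 0, 0, 0], "force": 6}}

```text
time: 14.65
position: [0.4965, 0.1262, 0.126]
tool_rot: [0.585, 0.811, -0.0, -0.0]
ft_force: [-0.8, 0.5, -3.0]
grip_width: 0.0322
```

```bash
cat > tinview.py <<'E'
import sys
from h import *
state()
n=sys.argv[1]; x,y,x2,y2=map(int,sys.argv[2:6])
s=cam('scene','sc'+n)['color'];t=cam('side','s'+n)['color']
cv2.imwrite('pics/c'+n+'.png',np.hstack([cv2.resize(s[y:y+80,x:x+80],None,fx=5,fy=5),cv2.resize(t[y2:y2+80,x2:x2+80],None,fx=5,fy=5)]))
E
python3 tinview.py 11 300 180 300 270
```

```text
t 14.65 p [0.4965 0.1262 0.126 ] yaw 108.45 tilt 0.01 F [-0.8  0.5 -3. ] w 0.0322
```

View pics/c11.png

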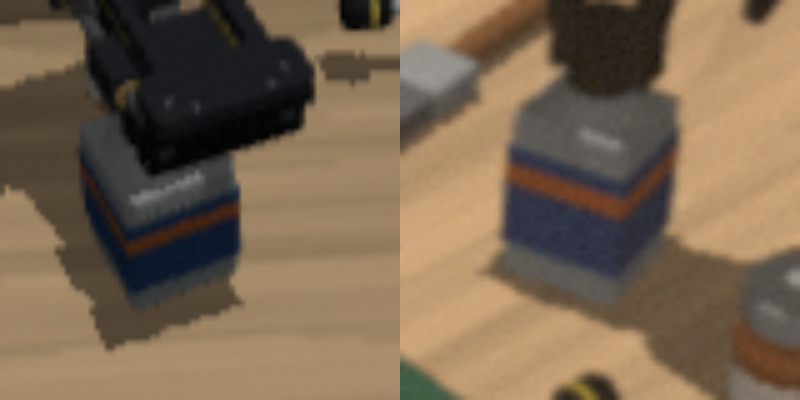

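The tin has swung almost upright. I'll set it on the bench to level it, then grip firmly.

Call:
{"fn": "step_arm", "kwargs": {"slide": [[0, 0, 2], [0, 0, 2], [0, 0, 2], [0, 0, 2], [0, 0, 1], [0, 0, 0], [0, 0, 0]], "twist": [0, 0, 0, 0, 0, 0, 0]}}

```text
time: 15.33
position: [0.4968, 0.1268, 0.1179]
tool_rot: [0.585, 0.811, 0.001, 0.0]
ft_force: [-1.6, 1.4, 5.4]
grip_width: 0.0321
```

Call:
{"fn": "step_arm", "kwargs": {"slide": [[0, 0, 0], [0, 0, 0], [0, 0, 0]], "twist": [0, 0, 0], "force": 30}}

```text
time: 15.58
position: [0.4968, 0.1268, 0.1179]
tool_rot: [0.585, 0.811, 0.001, 0.0]
ft_force: [-0.5, 1.9, 6.3]
grip_width: 0.0314
```

```bash
python3 tinview.py 12 300 180 300 270
```

```text
t 15.58 p [0.4968 0.1268 0.1179] yaw 108.46 tilt 0.07 F [-0.5  1.9  6.3] w 0.0314
```

View pics/c12.png

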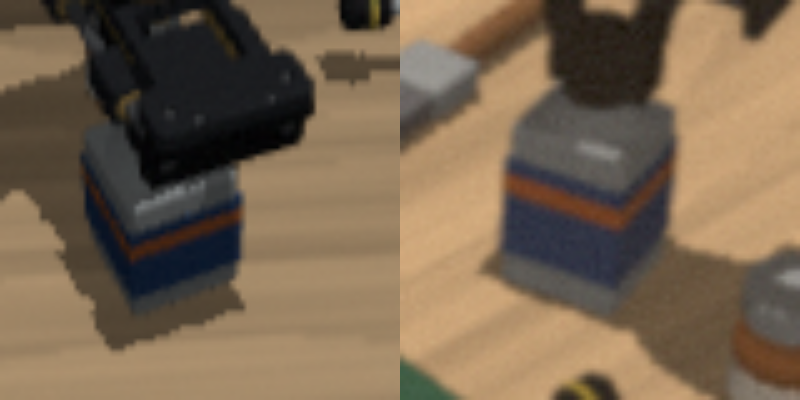

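The tin is standing on the bench, with the contact force up to about 6 N. I'll lift it and carry it to the tray.

Call:
{"fn": "step_arm", "kwargs": {"slide": [[0, 0, -10], [0, 0, -20], [0, 0, -20], [-12, -1, 0], [-25, -2, 0], [-32, -2.5, 0], [-32, -2.5, 0], [-32, -2.5, 0], [-32, -2.5, 0], [-32, -2.5, 0], [-32, -2.5, 0], [-32, -2.5, 0], [-32, -2.5, 0], [-32, -2, 0], [-23, -2, 0], [-12, -1, 0], [0, 0, 0], [0, 0, 0]], "twist": [0, 0, 0, 0, 0, 0, 0, 0, 0, 0, 0, 0, 0, 0, 0, 4, 4.5, 0]}}

```text
time: 17.18
position: [0.5833, -0.226, 0.1656]
tool_rot: [0.644, 0.765, -0.0, -0.001]
ft_force: [-1.2, 0.9, -3.4]
grip_width: 0.0312
```

```bash
python3 -c "
from h import *
delta(.5854,-.2238,.124)
s=cam('scene','sc13')['color'];t=cam('side','s13')['color']
cv2.imwrite('pics/c13.png',np.hstack([cv2.resize(s[170:320,110:260],None,fx=2.6,fy=2.6),cv2.resize(t[150:300,350:500],None,fx=2.6,fy=2.6)]))"
```

```text
t 17.18 p [ 0.5833 -0.226   0.1656] yaw 99.77 tilt 0.08 F [-1.2  0.9 -3.4] w 0.0312
tool mm [ 1.8  2.5 41.6]
```

View pics/c13.png

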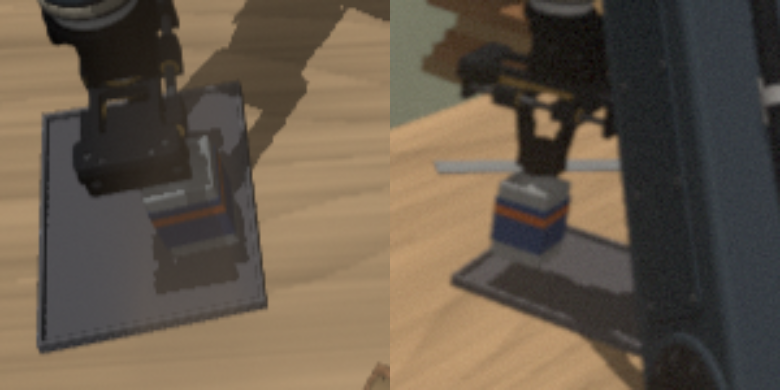

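The tin is upright over the tray's right part. I'll lower it slowly.

Call:
{"fn": "step_arm", "kwargs": {"slide": [[0, 0, 10], [0, 0, 12], [0, 0, 8], [0, 0, 4], [0, 0, 2], [0, 0, 2], [0, 0, 1], [0, 0, 1], [0, 0, 1], [0, 0, 1], [0, 0, 0], [0, 0, 0]], "twist": [0, 0, 0, 0, 0, 0, 0, 0, 0, 0, 0, 0]}}

```text
time: 18.28
position: [0.5841, -0.224, 0.1252]
tool_rot: [0.643, 0.766, 0.0, 0.0]
ft_force: [0.7, 0.3, -3.2]
grip_width: 0.0308
```

Call:
{"fn": "step_arm", "kwargs": {"slide": [[0, 0, 1], [0, 0, 1], [0, 0, 1], [0, 0, 0], [0, 0, 0]], "twist": [0, 0, 0, 0, 0]}}

```text
time: 18.7
position: [0.5843, -0.224, 0.1229]
tool_rot: [0.643, 0.766, 0.0, 0.0]
ft_force: [-1.1, -0.1, 3.5]
grip_width: 0.031
```

Call:
{"fn": "step_arm", "kwargs": {"slide": [[0, 0, 0], [0, 0, 0], [0, 0, 0]], "twist": [0, 0, 0], "force": 4}}

```text
time: 18.95
position: [0.5843, -0.224, 0.1228]
tool_rot: [0.643, 0.766, 0.0, 0.0]
ft_force: [-1.6, 2.5, 6.0]
grip_width: 0.0319
```

Call:
{"fn": "step_arm", "kwargs": {"slide": [[0, 0, 0], [0, 0, 0], [0, 0, 0], [0, 0, 0], [0, 0, 0], [0, 0, -10], [0, 0, -25], [0, 0, -35], [0, 0, -35], [0, 0, 0], [0, 0, 0]], "twist": [0, 0, 0, 0, 0, 0, 0, 0, 0, 0, 0], "jaw": 60}}

```text
time: 19.87
position: [0.5857, -0.2249, 0.2307]
tool_rot: [0.643, 0.766, 0.001, 0.004]
ft_force: [-0.1, 0.3, -0.3]
grip_width: 0.06
```

```bash
python3 -c "
from h import *
import pickle
delta(.658,.058,.228,100)
s=cam('scene','sc14');t=cam('side','s14')['color'];pickle.dump(s,open('sc14.pkl','wb'));s=s['color']
w=cam('wrist','w14');pickle.dump(w,open('w14.pkl','wb'))
cv2.imwrite('pics/c14.png',np.hstack([cv2.resize(s[170:320,110:260],None,fx=2.6,fy=2.6),cv2.resize(t[150:300,350:500],None,fx=2.6,fy=2.6)]))"
```

```text
t 19.87 p [ 0.5857 -0.2249  0.2307] yaw 99.98 tilt 0.41 F [-0.1  0.3 -0.3] w 0.06
tool mm [266.1 120.2   2.1]
twist -0.0
tool mm after twist [266.1 120.4   2.7]
```

View pics/c14.png

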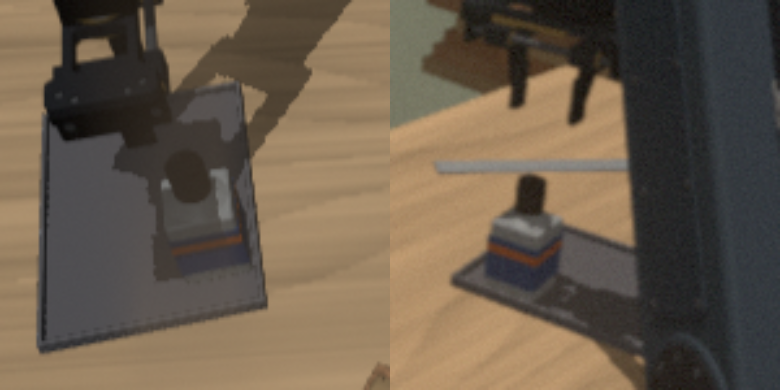

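View pics/w14.png

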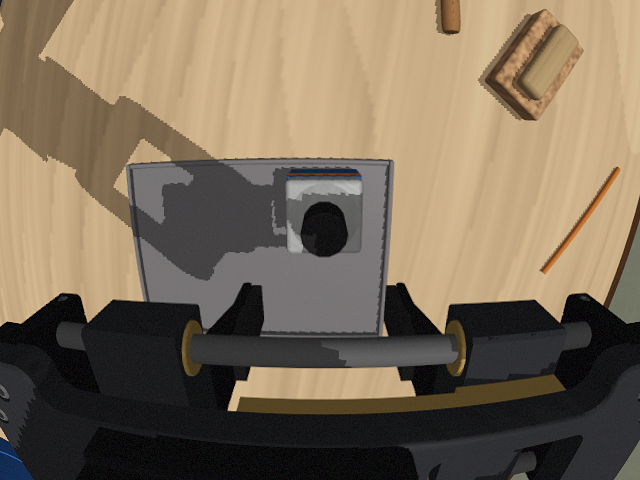

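The tin stands upright in the tray, with its cap at (324,230) in the wrist view, and the gripper is clear. Next is the brush.

Call:
{"fn": "step_arm", "kwargs": {"slide": [[33, 15, 0], [33, 15, 0], [33, 15, 0], [33, 15, 0], [33, 15, 0], [33, 15, 0], [33, 16, 0], [33, 16, 0], [0, 0, 35], [0, 0, 35], [0, 0, 35], [0, 0, 0]], "twist": [0, 0, 0, 0, 0, 0, 0, 0, 0, 0, 0, 0], "jaw": 50}}

```text
time: 21.02
position: [0.6517, 0.058, 0.1128]
tool_rot: [0.643, 0.766, -0.006, -0.008]
ft_force: [-1.6, -0.8, -0.9]
grip_width: 0.0497
```

```bash
python3 -c "
from h import *
import pickle
state()
w=cam('wrist','w15');pickle.dump(w,open('w15.pkl','wb'))"
```

```text
t 21.02 p [0.6517 0.058  0.1128] yaw 100.01 tilt 1.09 F [-1.6 -0.8 -0.9] w 0.0497
```

View pics/w15.png

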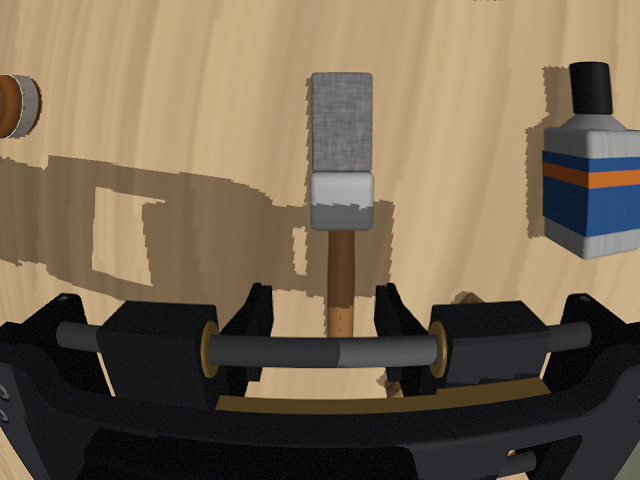

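```bash
python3 -c "
from h import *
import pickle
c=pickle.load(open('w15.pkl','rb'))
for n,p,z in [('tip',(342,73),.018),('ferr',(342,231),.018),('h',(341.5,290),.012),('h2',(340,330),.012)]: print(n,fonz(c,*p,z).round(4))
delta(.658,.056,.021)"
```

```text
tip [0.6404 0.1765 0.018 ]
ferr [0.6591 0.0743 0.018 ]
h [0.6677 0.0289 0.012 ]
h2 [ 0.6732 -0.0047  0.012 ]
t 21.07 p [0.654  0.0577 0.1164] yaw 99.99 tilt 0.76 F [-0.1 -0.1  1.1] w 0.0499
tool mm [-2.6  4.9 95.3]
```

Call:
{"fn": "step_arm", "kwargs": {"slide": [[0, 0, 0], [0, 0, 0], [0, 0, 0]], "twist": [0, 0, 0]}}

```text
time: 21.32
position: [0.6603, 0.0567, 0.1246]
tool_rot: [0.643, 0.766, 0.001, 0.002]
ft_force: [-1.0, -1.1, 0.8]
grip_width: 0.05
```

```bash
python3 -c "
from h import *
import pickle
delta(.662,.053,.021)
c=cam('wrist','w16')
hs=cv2.cvtColor(c['color'],cv2.COLOR_BGR2HSV)
for r in (245,265,285):
    m=(hs[r,300:390,1]>90)&(hs[r,300:390,2]<125); x=np.nonzero(m)[0]+300; print(r,x.min(),x.max(), fonz(c,(x.min()+x.max())/2,r,.010).round(4))
for n,p,z in [('tip',(342,73),.018),('ferr',(342,231),.018)]: print(n,fonz(c,*p,z).round(4))
"
```

```text
t 21.32 p [0.6603 0.0567 0.1246] yaw 99.95 tilt 0.27 F [-1.  -1.1  0.8] w 0.05
tool mm [ -3.8   0.6 103.6]
245 300 376 [0.6712 0.0562 0.01  ]
265 300 375 [0.6737 0.0407 0.01  ]
285 300 389 [0.6821 0.0254 0.01  ]
tip [0.6517 0.1768 0.018 ]
ferr [0.6712 0.0695 0.018 ]
```

View pics/w16.png

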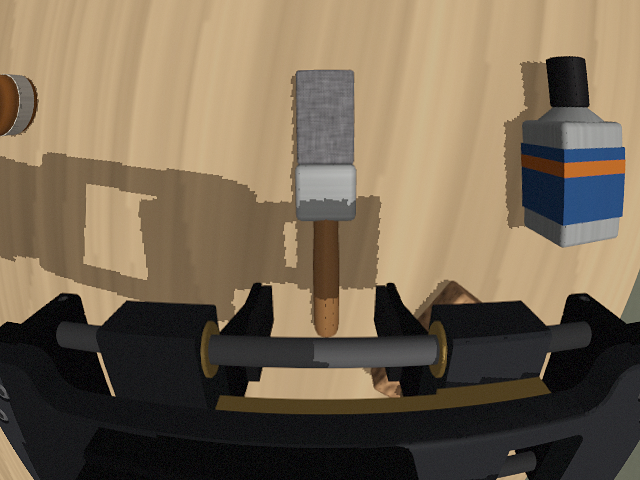

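The handle (327,275) now lines up with the middle of the fingers. I'll descend.

Call:
{"fn": "step_arm", "kwargs": {"slide": [[-3, 1, 30], [0, 0, 35], [0, 0, 22], [0, 0, 10], [0, 0, 4], [0, 0, 0], [0, 0, 0], [0, 0, 0]], "twist": [0, 0, 0, 0, 0, 0, 0, 0]}}

```text
time: 22.03
position: [0.6616, 0.0543, 0.0231]
tool_rot: [0.643, 0.766, 0.001, 0.002]
ft_force: [0.4, 0.3, 0.4]
grip_width: 0.05
```

```bash
python3 -c "
from h import *
state()
cam('wrist','w17')"
```

```text
t 22.03 p [0.6616 0.0543 0.0231] yaw 99.98 tilt 0.22 F [0.4 0.3 0.4] w 0.05
```

View pics/w17.png

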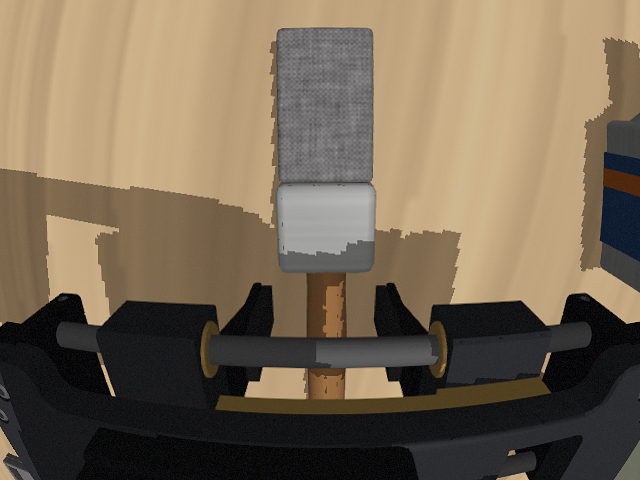

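The handle is between the fingers, clear of the ferrule. I'll go 2 mm lower and close.

Call:
{"fn": "step_arm", "kwargs": {"slide": [[0, 0, 2], [0, 0, 0], [0, 0, 0], [0, 0, 0], [0, 0, 0], [0, 0, 0], [0, 0, 0], [0, 0, 0], [0, 0, 0]], "twist": [0, 0, 0, 0, 0, 0, 0, 0, 0], "jaw": 0, "force": 25}}

```text
time: 22.83
position: [0.6603, 0.0543, 0.0191]
tool_rot: [0.643, 0.766, 0.0, 0.0]
ft_force: [0.7, 0.2, 0.5]
grip_width: 0.0184
```

```bash
python3 -c "
from h import *
delta(.4875,-.332,.2,9.8)"
```

```text
t 22.83 p [0.6603 0.0543 0.0191] yaw 99.97 tilt 0.04 F [0.7 0.2 0.5] w 0.0184
tool mm [-350.6 -237.  -181. ]
twist 90.2
tool mm after twist [-236.1  351.3 -180.9]
```

Call:
{"fn": "step_arm", "kwargs": {"slide": [[0, 0, -20], [0, 0, -40], [0, 0, -40], [0, 0, -40], [0, 0, -40], [-29.5, -20, 0], [-29.5, -20, 0], [-29.5, -20, 0], [-29.5, -20, 0], [-29.5, -20, 0], [-29.5, -20, 0], [-29.5, -20, 0], [-29.5, -20, 0], [-29.5, -20, 0], [-29.5, -20, 0], [-29.5, -20, 0], [-29.5, -20, 0], [0, 0, 0]], "twist": [0, 0, 0, 0, 0, 0, 0, 0, 0, 0, 0, 0, 0, 0, 0, 0, 0, 0]}}

```text
time: 24.33
position: [0.4826, -0.3423, 0.199]
tool_rot: [0.645, 0.764, -0.002, 0.001]
ft_force: [-0.1, 0.7, -0.4]
grip_width: 0.0185
```

Call:
{"fn": "step_arm", "kwargs": {"slide": [[0, 0, 0], [0, 0, 0], [0, 0, 0], [0, 0, 0], [0, 0, 0], [0, 0, 0], [0, 0, 0], [0, 0, 0], [0, 0, 0], [0, 0, 0], [0, 0, 0], [0, 0, 0], [0, 0, 0], [0, 0, 0], [0, 0, 0]], "twist": [7, 7, 7, 7, 7, 7, 7, 7, 7, 7, 7, 7, 6, 0, 0]}}

```text
time: 25.58
position: [0.4848, -0.3352, 0.1988]
tool_rot: [0.996, 0.088, -0.0, -0.0]
ft_force: [-0.1, 1.3, -1.1]
grip_width: 0.0185
```

```bash
python3 -c "
from h import *
import pickle
delta(.4883,-.337,.0245,9.8)
s=cam('scene','sc18')['color']
w=cam('wrist','w18');pickle.dump(w,open('w18.pkl','wb'))
cv2.imwrite('pics/c18.png',np.hstack([cv2.resize(s[130:330,80:280],None,fx=2,fy=2),cv2.resize(w['color'],(400,400))]))"
```

```text
t 25.58 p [ 0.4848 -0.3352  0.1988] yaw 10.15 tilt 0.06 F [-0.1  1.3 -1.1] w 0.0185
tool mm [  3.2   2.5 174.3]
twist 0.3
tool mm after twist [  3.2   2.3 174.3]
```

View pics/c18.png

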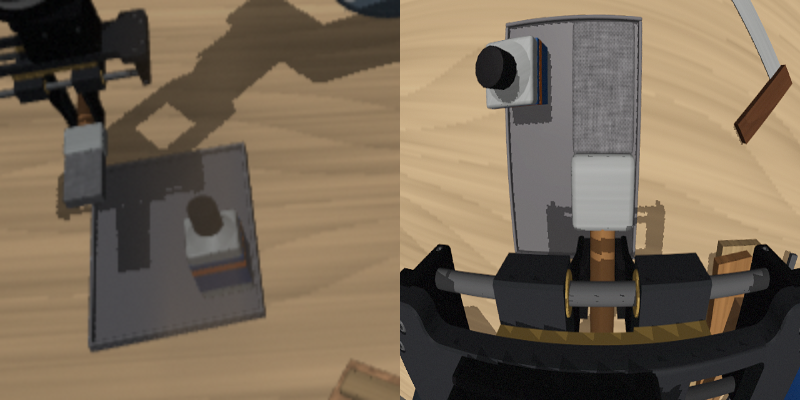

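The brush is held in line with the tray, on the far side from the tin. I'll lower it.

Call:
{"fn": "step_arm", "kwargs": {"slide": [[3, 2, 35], [0, 0, 38], [0, 0, 38], [0, 0, 30], [0, 0, 18], [0, 0, 8], [0, 0, 3], [0, 0, 0], [0, 0, 0]], "twist": [0, 0, 0, 0, 0, 0, 0, 0, 0]}}

```text
time: 26.43
position: [0.4891, -0.3381, 0.0303]
tool_rot: [0.996, 0.087, 0.001, 0.001]
ft_force: [0.8, 0.5, -0.8]
grip_width: 0.0181
```

```bash
python3 -c "
from h import *
state()
cam('wrist','w19')"
```

```text
t 26.43 p [ 0.4891 -0.3381  0.0303] yaw 10.0 tilt 0.15 F [ 0.8  0.5 -0.8] w 0.0181
```

View pics/w19.png

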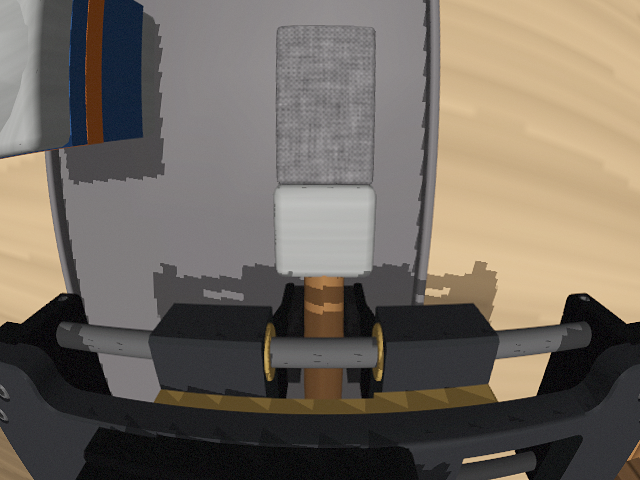

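Call:
{"fn": "step_arm", "kwargs": {"slide": [[0, 0, 2], [0, 0, 2], [0, 0, 1], [0, 0, 0.5], [0, 0, 0], [0, 0, 0]], "twist": [0, 0, 0, 0, 0, 0]}}

```text
time: 26.98
position: [0.4884, -0.3374, 0.0241]
tool_rot: [0.996, 0.087, 0.0, 0.0]
ft_force: [-1.1, -0.5, 4.1]
grip_width: 0.0186
```

Call:
{"fn": "step_arm", "kwargs": {"slide": [[0, 0, 0], [0, 0, 0], [0, 0, 0], [0, 0, 0], [0, 0, 0], [0, 0, -10], [0, 0, -30], [0, 0, -40], [0, 0, -40], [0, 0, -40], [0, 0, -10], [-30, 0, 0], [-30, 0, 0], [-20, 0, 0], [0, 0, 0], [0, 0, 0]], "twist": [0, 0, 0, 0, 0, 0, 0, 0, 0, 0, 0, 0, 0, 0, 0, 0], "jaw": 36}}

```text
time: 28.32
position: [0.4088, -0.3512, 0.1939]
tool_rot: [0.996, 0.086, 0.0, -0.0]
ft_force: [0.4, -0.1, -0.1]
grip_width: 0.0359
```

```bash
python3 -c "
from h import *
import pickle
state()
s=cam('scene','sc20');pickle.dump(s,open('sc20.pkl','wb'))
w=cam('wrist','w20');pickle.dump(w,open('w20.pkl','wb'))
t=cam('side','s20')"
```

```text
t 28.32 p [ 0.4088 -0.3512  0.1939] yaw 9.85 tilt 0.02 F [ 0.4 -0.1 -0.1] w 0.0359
```

View pics/w20.png

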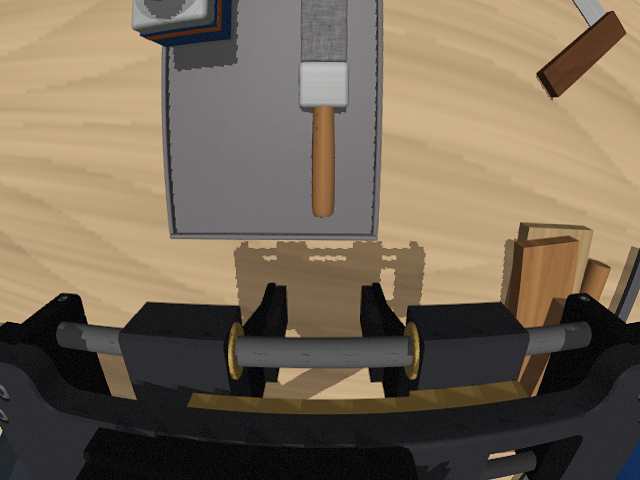

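View pics/sc20.png

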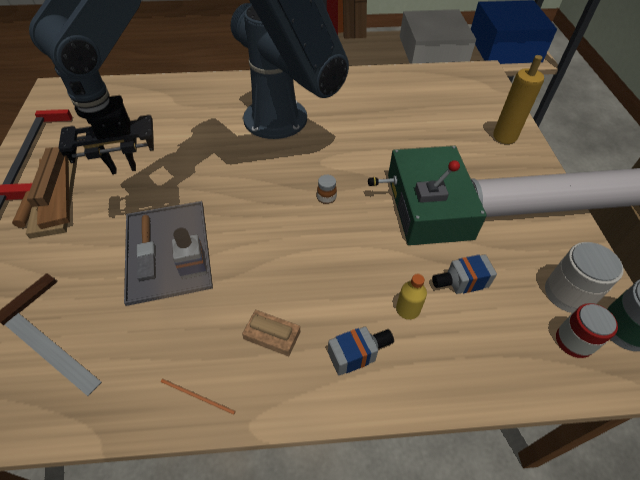

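View pics/s20.png

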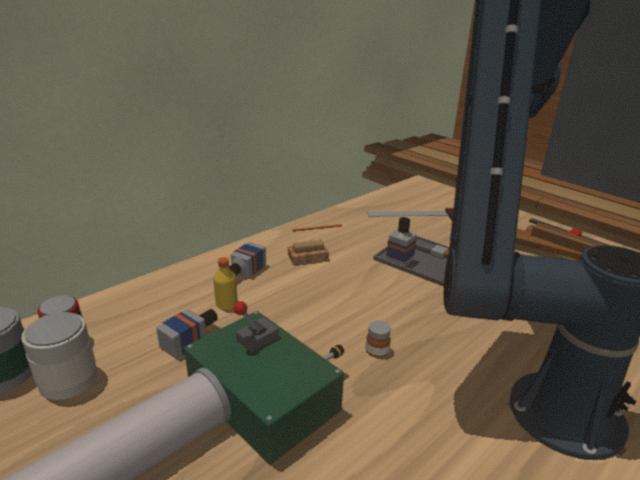

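Tin and brush are in the tray, the gripper is clear, the lever is back and the rod is half out. One numeric check before handing in.

```bash
python3 -c "
from h import *
import pickle
c=pickle.load(open('sc20.pkl','rb')); H,S,V=cv2.split(cv2.cvtColor(c['color'],cv2.COLOR_BGR2HSV))
m=np.zeros((480,640),bool);m[155:180,440:465]=1
v,u=np.nonzero(m&((H<8)|(H>172))&(S>150)&(V>60));b=onz(c,u.mean(),v.mean(),.192);print('ball',b.round(4),'angle',.5+np.arcsin((b[1]-.382)/.08))
m[:]=0;m[172:192,364:381]=1;v,u=np.nonzero(m&(V<60));print('knob',onz(c,(u.min()+u.max())/2,(v.min()+v.max())/2,.06).round(4))
m[:]=0;m[222:252,168:198]=1
D=c['depth'];k=[(u,v) for v,u in np.argwhere(m)];P=np.array([pt(c,u,v) for u,v in k]);q=P[(P[:,2]>.134)&(P[:,2]<.15)];print('cap top',len(q),q.mean(0).round(4))
w=pickle.load(open('w20.pkl','rb'));print('brush end',fonz(w,323,216,.015).round(4))
"
```

```text
ball [0.468  0.4221 0.192 ] angle 1.0249925598107854
knob [0.3749 0.2592 0.06  ]
cap top 143 [ 0.5821 -0.21    0.1389]
brush end [ 0.4136 -0.3507  0.015 ]
```

```bash
python3 -c "
from h import *
import pickle
c=pickle.load(open('sc20.pkl','rb'));D=c['depth']
P=np.array([[pt(c,u,v) for u in range(160,210)] for v in range(220,280)])
for lo,hi in [(.136,.142),(.11,.13),(.085,.1),(.06,.085),(.03,.06),(.015,.03)]:
    q=P[(P[...,2]>lo)&(P[...,2]<hi)]; print(lo,len(q),q.mean(0).round(4),q.min(0).round(4),q.max(0).round(4))
cv2.imwrite('pics/c21.png',cv2.resize(c['color'][210:290,140:220],None,fx=7,fy=7,interpolation=cv2.INTER_CUBIC))
s=cv2.imread('pics/s20.png');cv2.imwrite('pics/c21s.png',cv2.resize(s[205:285,370:450],None,fx=7,fy=7,interpolation=cv2.INTER_CUBIC))
"
```

```text
0.136 129 [ 0.5814 -0.21    0.1391] [ 0.5664 -0.2264  0.1361] [ 0.5966 -0.1951  0.142 ]
0.11 85 [ 0.5909 -0.2064  0.1199] [ 0.5752 -0.2254  0.1102] [ 0.5962 -0.1946  0.13  ]
0.085 402 [ 0.5905 -0.2064  0.0932] [ 0.5469 -0.2425  0.085 ] [ 0.6151 -0.1766  0.1   ]
0.06 219 [ 0.6041 -0.2015  0.0727] [ 0.5448 -0.2348  0.0601] [ 0.6163 -0.1754  0.0849]
0.03 244 [ 0.6054 -0.2028  0.045 ] [ 0.547  -0.2358  0.03  ] [ 0.6171 -0.1753  0.06  ]
0.015 114 [ 0.5959 -0.2001  0.0216] [ 0.4501 -0.2352  0.015 ] [ 0.6197 -0.1682  0.0299]
```

View pics/c21.png

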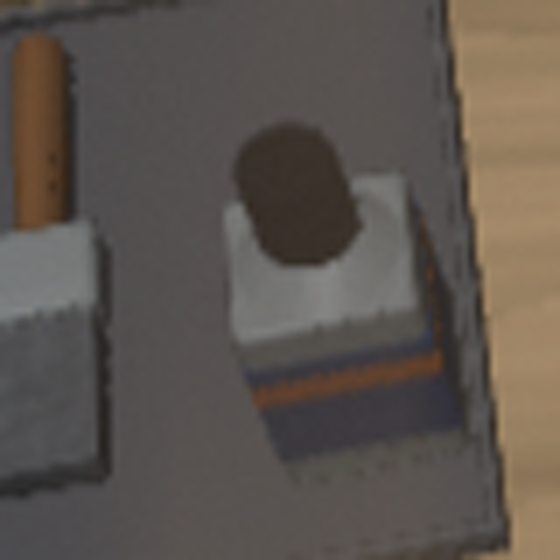

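View pics/c21s.png

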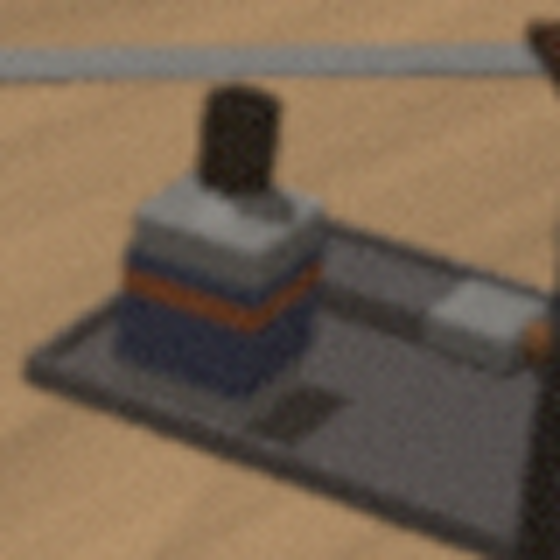

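```bash
python3 -c "
from h import *
import pickle
c=pickle.load(open('w14.pkl','rb'))
m=np.zeros((480,640),np.uint8);g=cv2.cvtColor(c['color'],cv2.COLOR_BGR2GRAY);m[195:262,295:355]=(g[195:262,295:355]<45)*255
print(cv2.boundingRect(m))
cv2.imwrite('pics/c22.png',cv2.resize(c['color'][140:350,110:410],None,fx=2.6,fy=2.6))
for p,z in [((326,225),.14),((326,229),.14),((326,233),.14)]: print(fonz(c,*p,z).round(4))
for p in [(129,165),(393,160)]: print('rim',fonz(c,*p,.014).round(4))
"
```

```text
(301, 202, 47, 55)
[ 0.581  -0.2033  0.14  ]
[ 0.5815 -0.2059  0.14  ]
[ 0.582  -0.2086  0.14  ]
rim [ 0.3719 -0.2063  0.014 ]
rim [ 0.6405 -0.1609  0.014 ]
```

View pics/c22.png

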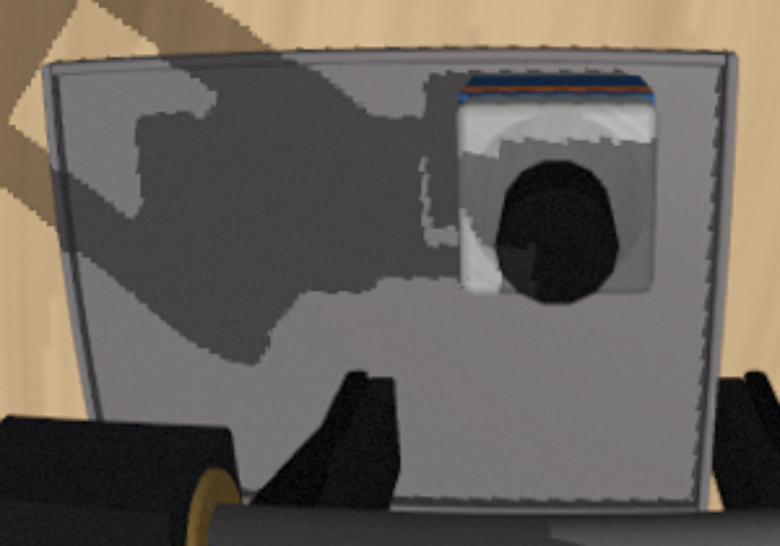

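The tin is upright: its y range is the same at every height in the depth data. It sits about 60 mm off the tray's centreline. A flat-standing 60 mm tin can't get past 65 mm before touching the inner wall, so it is inside the 68 mm limit. I'm handing in.

```bash
python3 -c "
from h import *
print(robot.hand_in()); state()"
```

```text
the job is handed in; nothing more can be done
None
the job is handed in; nothing more can be done
```

I finished all four steps in order and handed the job in after about 28 s of the 70 s allowed; the hand-in gives no verdict.

1. **Damper:** I pulled the rod to its middle click and let go. The knob measured about 18 mm out from where it started.
2. **Fan:** I pushed the lever over to on. The last picture puts it at about 1.0 rad.
3. **Tin:** I pinched the nearest tin by its cap and tilted it up. It stuck about 20° short of upright, so I loosened the grip to let it swing down and levelled it on the bench. I then carried it to the tray and set it down with about 6 N on the wrist.
4. **Brush:** I laid it along the tray beside the tin. The handle end measured inside the tray, and pictures show the bristle end inside too.

**Last checks:** the gripper was clear of everything. The glue bottle, jar and sanding block look unmoved in the pictures, though I did not measure them again. The tin is upright.

**One disagreement:** the tin stands about 15 mm closer to the tray's left wall than where I released it. It is about 60 mm off the tray's centreline, by estimates of 59 to 63 mm, where the limit is 68 mm. That is inside the limit but with little room to spare.

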